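# Straighten the spice-jar row under the wire riser

## Task

Take the straightedge and, with its long edge, push the four spice jars back under the wire riser until all four are pressed at once against the wooden stop batten there and stand in a straight line along it. Feel for the batten and press gently, move the jars with the straightedge only, keep them upright, then lay the straightedge back along the middle of its rubber mat and let go. Leave the grater, the bowl, the paper roll and the riser alone.

Things in the scene. Friction and masses are not known exactly. Their poses are not given: they have to be found in the camera images.
- rack: Fixed steel wire shelf riser, 410 mm wide (its y), 160 mm deep (its x). Origin: on the table below the middle of its front wire; x points level to its back (away from the robot within 0.2 rad), y left along the front wire, z up. Legs at y = +-205 mm, x = 60 and 155 mm; the front is open. Jars under it push against a wooden stop batten, see slot_front.
- wire_front (a point): Middle of the riser's front wire, 169 mm above the table. Six wires along y, from here to 160 mm further back, form the shelf; undersides 165 mm above the table. With the jars home the straightedge's grip is close to or below this wire: an upright hand hits it, so the hand must lean back to the robot about 30 to 45 degrees, already when taking the grip.
- slot_front (a point): Point on the riser's centre line, 64 mm behind the front wire, 16 mm above the table: nearest place of the batten's front face. The batten (386 mm along y, 31 high, 18 thick) is always parallel to the riser's y but set anywhere 0 to 30 mm behind this point (+x); its depth is not measured: feel for it. It is stiff, sliding only above about 60 N in all.
- straightedge: Loose straightedge, 0.3 kg: aluminium bar 300 mm long (its y), 50 deep (x), 14 high, with an upright wooden grip on its middle. Origin: centre of the bar's underside; z up. Its +x long edge, 25 mm from the origin, faces the jars. Starts lying along the rubber mat.
- grip (a point): Middle of the straightedge's dark wooden grip, 42 mm above the bar's underside and 12 mm to -x of its origin. The grip measures 32 mm (x) by 22 mm (y) and reaches from 14 to 70 mm above the underside. Best taken across its 22 mm, the fingers closing along the bar.
- mat: Fixed dark rubber mat, 340 mm (along its y) by 62 mm (along x), 3 mm thick, the straightedge's resting place. Origin: centre of its underside.
- jar1: Loose spice jar, number 1 of four identical upright cylinders counted from the riser's +y end: white, with a slightly narrower steel lid, 48 mm in diameter, 82 mm high, 70 to 140 g. Origin: centre of its underside. At the start they stand on the table, staggered, with their centres 20 mm in front to 16 mm behind the riser's front wire, about 66 mm apart; they slide when pushed low and together drag about 2 to 6 N.
- jar2: Loose spice jar, number 2 of four identical upright cylinders counted from the riser's +y end: white, with a slightly narrower steel lid, 48 mm in diameter, 82 mm high, 70 to 140 g. Origin: centre of its underside. At the start they stand on the table, staggered, with their centres 20 mm in front to 16 mm behind the riser's front wire, about 66 mm apart; they slide when pushed low and together drag about 2 to 6 N.
- jar3: Loose spice jar, number 3 of four identical upright cylinders counted from the riser's +y end: white, with a slightly narrower steel lid, 48 mm in diameter, 82 mm high, 70 to 140 g. Origin: centre of its underside. At the start they stand on the table, staggered, with their centres 20 mm in front to 16 mm behind the riser's front wire, about 66 mm apart; they slide when pushed low and together drag about 2 to 6 N.
- jar4: Loose spice jar, number 4 of four identical upright cylinders counted from the riser's +y end: white, with a slightly narrower steel lid, 48 mm in diameter, 82 mm high, 70 to 140 g. Origin: centre of its underside. At the start they stand on the table, staggered, with their centres 20 mm in front to 16 mm behind the riser's front wire, about 66 mm apart; they slide when pushed low and together drag about 2 to 6 N.
- grater: Bystander: loose steel box grater, 100 by 70 mm, 200 mm high. Origin: centre of its underside. Stands to the left; leave it.
- bowl: Bystander: loose yellow bowl, 150 mm in diameter, 75 mm high. Origin: centre of its underside. Stands to the right; leave it.
- towel_roll: Bystander: loose white paper roll standing up, 110 mm in diameter, 220 mm high. Origin: centre of its underside. Stands to the right; leave it.
Not all that is in view belongs to the job. What is shaped like the jar1 but orange is not meant.

How it is judged:
By the outcome, as a careful person would: the job done as asked, in the order asked, and still so for the second after the job is handed in, with the robot touching nothing.
It also fails if it takes over 61 s, if anything falls off the work surface, if the arm or the gripper's body presses on something with over 40 N, if the wrist force passes 120 N, or if a joint passes its speed limit or range.

## Robot

A 7-joint arm with a two-finger parallel gripper is mounted at the origin on the work surface. World frame = base frame: x ahead of the robot, y to its left, z up, the work surface at z = 0. Lengths are in m, angles in degrees, forces in N, time in s.
With the tool pointing down it reaches from about 0.425 to 0.875 m from the base axis. Payload 4.7 kg.
Tool frame: the origin (TCP) lies on the mounting face of the last link; the fingertips stand 182 mm ahead of it and the grasp point (between the pads) lies 164 mm ahead of it; z points along the fingers, x is the direction in which the jaws open and shut, and the axes are right-handed (so a half turn about z gives the same grasp; the last joint's range is limited). The gripper opens to 87 mm and grips with 3 to 60 N. Pads are 19 mm wide; open, the fingers measure 117 mm over their backs; the gripper's body (75 mm by 190 mm) begins 51 mm behind the grasp point.
Start: joints at [76.839, 18.392, -4.016, 83.108, 1.295, 78.541, -3.26], TCP at [0.157, -0.631, 0.405] pointing down, gripper open.
Joint ranges: [-163.93, 163.93], [-17.29, 119.83], [-79.2, 71.16], [3.27, 140.29], [-89.18, 269.18], [5.43, 117.66], [-154.24, 154.24]. Speed limits (degrees/s): [147.25, 147.25, 180, 180, 180, 180, 180].

## Interface

Orientations are given as [roll, pitch, yaw] about the fixed x, y, z axes, in that order (R = Rz(yaw) Ry(pitch) Rx(roll)).
In Python, from cell import status, cams, env, outline_of, landmark_of gives the robot as it stands. The module is installed in compiled form; this text tells all that it offers.
- The arm moves only by the tool jog_arm, never from a script. Its argument "rows" is a list of rows, each a list of 7 numbers: the closure, from 0 (fully open) to 1 (shut), then the shift along the tool's x, y, z in m, then the turn, a rotation vector about the tool's x, y, z in degrees. A call has 1 to 12 rows; each row shifts and turns the commanded pose from where the row before left it, along the tool's axes as they then stand; what a row does not reach is not made up. A row lasts 1/12 s, in which the tool goes at most 41.7 mm and 7.16 degrees, less where a joint would pass 70% of its speed; a pose out of reach is approached as far as the arm can. A call with a gripper value outside its range is refused whole. The fingers move at their own pace and stop on an object; "grip_force" is the grip in N (left out, the last holds). Time passes only in rows, so rows that do not move let the fingers close. It gives the time, the measured TCP pose, the force and the opening at its end, in the units of the state.
- status.get_obs(): the state, without advancing time (a new reading comes with each control period).
- cams.read_camera(name): name is "scene" or "top" or "wrist"; returns (picture, depth): 400x640x3 uint8, red, green, blue; 400x640 float32, m along the optical axis (not along the pixel's ray), 0 where there is no reading.
- cams.camera_params(name): a dict with "vfov" (degrees; the focal length in pixels is half the picture's height over the tangent of half this angle, whatever the lens; pixels are square), "cx", "cy" (the principal point, pixels), "k1" (the pictures are not rectified: a ray, as slopes to the right and down, at radius r is drawn at 1 + k1 r^2 times it, then the intrinsics apply), "eye" and "attitude" of the camera in the world. Camera axes: x right, y up, looking along -z (the intrinsics and any distortion apply to the point x, -y, -z); pixel columns grow to the right and rows downward; lengths in m; the calibration is good to about 2 mm. A picture is of the moment at which its call begins: read the wrist's pose just before it. camera_params takes no time and is no camera call; for the wrist camera it gives the pose at the moment of the call.
- env.sign_off(): hands the job in, once; it reports no verdict.
Trained networks look in the newest picture that a camera, given by its name, has taken for a name from the list of things; names that differ only in an ending like _2 or _b are one class to them, and where a whole thing is asked for, a point or a joint stands for the part that bears it (a point fixed in the world has none). Each returns a list of dicts, best first, with "conf" (0 to 1); they miss things now and then, are a little off and sometimes report something else, mostly with a low value. They report only what shows in the picture. A call takes as long as a camera call. They do not tell look-alikes from the thing itself.
- outline_of(camera, name): "pixels" (400x640 bool, what is visible of it) and "box" ([left, top, right, bottom] in pixels, round what is visible of it).
- landmark_of(camera, name): "position" ([row, column] in pixels: a listed point, or the origin of a listed thing).
The state is a dict: "time_s": time; "qpos": joint angles; "joint_velocities": joint speeds; "effort": joint torques, N m; "tool_pos": TCP position; "tool_rot": TCP orientation; "force": force on the tool from outside, world axes, zero at the start; "wrist_torque": the same for the moment, N m; "grip_width": finger opening in m.
Only numpy, scipy, OpenCV 4.12 (cv2) and the standard library are available. Lean on these libraries where they do the work, as an engineer would, in place of code of your own. Each camera call takes 0.05 s, during which the arm holds its last target. There are 200 camera calls.

## Working session

There is one attempt and no reset: what is moved stays moved. The work goes in short steps, Python scripts to look and compute and a tool call to move; the robot and the scene stay as the last step left them, time stands still between calls to the robot, and variables do not carry over. Pictures are saved under pics/ and viewed, about 8 in all and at most 12, crops included, and the job is handed in when it is done.

Besides the shell and the picture viewer there is one more tool, called after "Request:" as a command line: name --pt "numbers of a row" for each row, then --argument value for the rest. jog_arm: Moves the arm, as the interface text tells. Its arguments: {"type":"object","properties":{"rows":{"type":"array"},"grip_force":{"type":"number"}},"required":["rows"]}

```bash
mkdir -p pics; cat > h.py <<'E'
import numpy as np, cv2
from scipy.spatial.transform import Rotation as R
from cell import status, cams, env, outline_of, landmark_of
def att(a):
    a=np.array(a,float)
    return a if a.shape==(3,3) else R.from_euler('xyz',a,degrees=True).as_matrix()
def intr(p): return 200/np.tan(np.radians(p['vfov'])/2)
def ray(p,rc):
    f=intr(p); rc=np.atleast_2d(rc).astype(float)
    d=np.stack([(rc[:,1]-p['cx'])/f,(rc[:,0]-p['cy'])/f],1); u=d.copy()
    for _ in range(15): u=d/(1+p['k1']*(u**2).sum(1,keepdims=True))
    return np.c_[u[:,0],-u[:,1],-np.ones(len(u))]@att(p['attitude']).T
def onz(p,rc,z):
    r=ray(p,rc); e=np.array(p['eye']); return e+r*((z-e[2])/r[:,2])[:,None]
def cloud(p,dep,mask):
    rc=np.argwhere(mask&(dep>0)); return np.array(p['eye'])+ray(p,rc)*dep[rc[:,0],rc[:,1]][:,None]
def save(n,img): cv2.imwrite('pics/'+n,cv2.cvtColor(img,cv2.COLOR_RGB2BGR))
E
python3 - <<'E'
from h import *
np.set_printoptions(precision=4,suppress=True)
print(status.get_obs())
ims=[]
for c in ['scene','top']:
    im,d=cams.read_camera(c);p=cams.camera_params(c);print(c,p);ims.append(im)
    for n in ['wire_front','slot_front','grip','straightedge','mat','rack','jar1','grater','bowl','towel_roll']:
        for l in landmark_of(c,n)[:6]:
            r,k=l['position'];print(n,round(l['conf'],2),(int(r),int(k)),onz(p,[r,k],{'wire_front':.169,'slot_front':.016,'grip':.045}.get(n,0.))[0])
save('a.png',cv2.resize(np.vstack(ims),(800,1000))[:500]);save('b.png',cv2.resize(ims[1],(800,500)))
E
```

```text
{'time_s': 0.0, 'qpos': array([76.8407, 18.4389, -4.016 , 83.1757,  1.2945, 78.5419, -3.2603]), 'joint_velocities': array([ 0.0768,  0.0567, -0.0123,  0.0619, -0.0057,  0.1032,  0.0111]), 'effort': array([  0.0013, -49.1288,  -0.4032, -31.2533,  -0.0641,   0.0437,
         0.0002]), 'tool_pos': array([ 0.1568, -0.6306,  0.4037]), 'tool_rot': array([179.9948,   0.1113, -76.0309]), 'force': array([ 0.0575, -0.4752, -0.623 ]), 'wrist_torque': array([-0.0632,  0.0143, -0.045 ]), 'grip_width': 0.08714237193447612}
scene {'vfov': 55.677505860634156, 'cx': 327.66478883138905, 'cy': 198.81947811779577, 'k1': 0.01122898253261772, 'eye': array([ 0.8405, -0.5718,  0.9368]), 'attitude': array([36.8091,  0.0549, 23.1102])}
wire_front 0.89 (188, 331) [ 0.6098 -0.0079  0.169 ]
slot_front 0.56 (232, 348) [ 0.6715 -0.0247  0.016 ]
grip 0.66 (209, 275) [ 0.4527 -0.0514  0.045 ]
straightedge 0.6 (218, 281) [ 0.4669 -0.0496  0.    ]
mat 0.74 (215, 276) [ 0.4481 -0.0431 -0.    ]
rack 0.64 (206, 351) [ 0.6434  0.0741 -0.    ]
jar1 0.86 (218, 335) [0.616  0.0135 0.    ]
jar1 0.86 (185, 420) [0.8145 0.2355 
[... 656 characters left out ...]
edge 0.56 (257, 336) [ 0.4635 -0.0496  0.    ]
mat 0.57 (260, 334) [ 0.4539 -0.0451  0.    ]
mat 0.16 (212, 341) [ 0.601  -0.0515  0.    ]
jar1 0.75 (173, 242) [0.695  0.2622 0.    ]
jar1 0.71 (204, 317) [0.6195 0.0241 0.    ]
jar1 0.6 (212, 339) [ 0.6009 -0.0472  0.    ]
jar1 0.59 (209, 362) [ 0.617  -0.1151  0.    ]
jar1 0.58 (139, 249) [0.8046 0.2565 0.    ]
jar1 0.52 (196, 301) [0.6398 0.0731 0.    ]
grater 0.86 (217, 207) [0.5454 0.351  0.    ]
bowl 0.78 (289, 435) [ 0.399  -0.3465  0.    ]
bowl 0.44 (209, 360) [ 0.6162 -0.1099  0.    ]
bowl 0.23 (259, 336) [ 0.4598 -0.0481  0.    ]
towel_roll 0.74 (218, 451) [ 0.6156 -0.3873  0.    ]
towel_roll 0.73 (211, 336) [ 0.6015 -0.038   0.    ]
```

View pics/a.png

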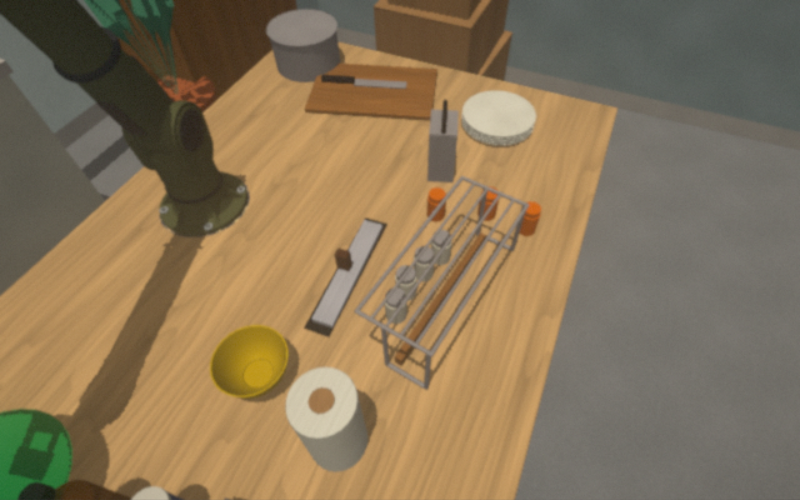

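View pics/b.png

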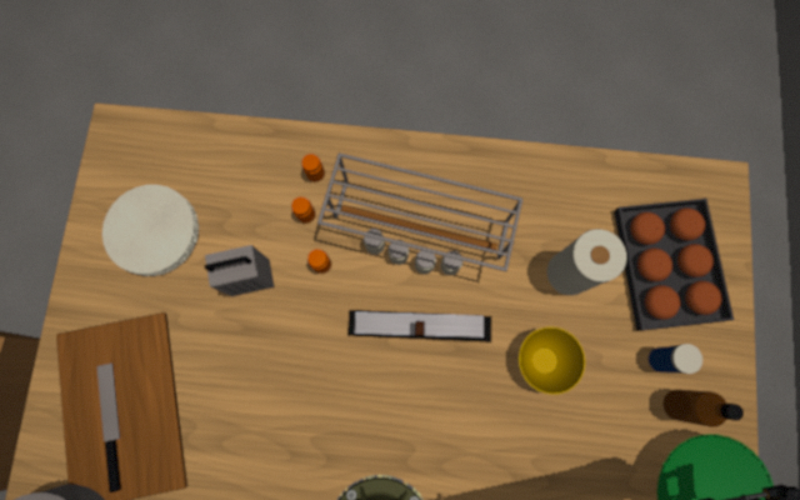

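```bash
python3 - <<'E'
from h import *
np.set_printoptions(precision=4,suppress=True)
for c in ['top','scene']:
    im,d=cams.read_camera(c);p=cams.camera_params(c);print(c)
    def box(P,n): 
        r=cv2.minAreaRect((P[:,:2]*1000).astype(np.float32)); print(n,len(P),'ctr',r[0],'size',r[1],'ang',r[2])
    o=outline_of(c,'rack')
    if o:
        m=o[0]['pixels']; P=cloud(p,d,m); s=P[(P[:,2]>.155)&(P[:,2]<.18)]; box(s,'rackdepth')
        Q=onz(p,np.argwhere(m),.169); 
    for n in ['mat','straightedge']:
        for o in outline_of(c,n)[:1]:
            box(onz(p,np.argwhere(o['pixels']),.003 if n=='mat' else .014),n)
            P=cloud(p,d,o['pixels']);print(np.percentile(P[:,2],[5,50,95]))
            if n=='straightedge':
                h=P[(P[:,2]>.06)];print('grip top',len(h),h.mean(0) if len(h) else 0)
    # bright bar & dark mat by colour
    for o in outline_of(c,'jar1'):
        P=cloud(p,d,o['pixels']); h=P[(P[:,2]>.074)&(P[:,2]<.095)]
        print('jar',round(o['conf'],2),o['box'],im[o['pixels']].mean(0).astype(int),len(h),(h.min(0)+h.max(0))/2 if len(h) else 0, np.median(h,0) if len(h) else 0)
    for n in ['grater','bowl','towel_roll']:
        for o in outline_of(c,n)[:1]:
            P=cloud(p,d,o['pixels']);print(n,P.min(0),P.max(0))
im,d=cams.read_camera('top');p=cams.camera_params('top')
# front wire pixels guess ends -> world
print(onz(p,np.array([[240,316],[268,508],[156,339],[200,521]])*.8,.169))
print('mat',onz(p,np.array([[310,350],[316,491],[341,490],[336,348]])*.8,.003))
save('c.png',cv2.resize(im[110:290,230:430],None,fx=4,fy=3.2,interpolation=cv2.INTER_CUBIC))
E
```

```text
top
rackdepth 2405 ctr (688.1693115234375, -23.79095458984375) size (419.28961181640625, 169.51568603515625) ang 80.87186431884766
mat 624 ctr (453.7739562988281, -47.44496154785156) size (64.82937622070312, 340.0580139160156) ang 3.3394317626953125
[0.     0.0047 0.0105]
straightedge 177 ctr (602.14697265625, -107.68477630615234) size (46.46443176269531, 40.65220642089844) ang 76.6483383178711
[0.0276 0.0804 0.0865]
grip top 136 [ 0.5954 -0.1051  0.0798]
jar 0.88 [238.8, 124.4, 262.5, 146.1] [135  64   7] 155 [0.8066 0.246  0.0833] [0.8048 0.2455 0.0842]
jar 0.86 [229.7, 159.5, 253.5, 180.9] [142  69  10] 170 [0.6994 0.2562 0.0836] [0.699  0.2552 0.0838]
jar 0.7 [293.6, 187.7, 308.3, 205.5] [99 91 81] 108 [0.6375 0.078  0.0824] [0.6311 0.0789 0.0832]
jar 0.69 [333.3, 201.6, 349.2, 218.4] [112 103  94] 163 [ 0.5993 -0.0448  0.0821] [ 0.6    -0.0455  0.0839]
jar 0.65 [245.6, 202.1, 264.5, 220.5] [153  73   7] 176 [0.5782 0.2015 0.0822] [0.578  0.2007 0.0838]
jar 0.6 [310.5, 195.2, 325.4, 211.8] [105  97  87] 130 [0.6131 0.0176 0.0841] [0.6134 0.0186 0.0839]
jar 0.48 [354.1, 200.3, 367
[... 1142 characters left out ...]
4, 148.2, 354.6, 176.7] [159  99  54] 125 [0.5823 0.2006 0.0796] [0.5829 0.1969 0.081 ]
jar 0.54 [306.9, 233.8, 325.9, 259.4] [132 121 105] 138 [ 0.6115 -0.1099  0.08  ] [ 0.6115 -0.1123  0.0815]
jar 0.48 [248.8, 180.3, 303.0, 264.2] [156 145 137] 13 [ 0.4505 -0.0467  0.0751] [ 0.4557 -0.0484  0.0748]
grater [ 0.4164  0.3059 -0.0041] [0.5821 0.6148 0.2019]
bowl [ 0.288  -0.4193 -0.0046] [ 0.4784 -0.2441  0.0789]
towel_roll [ 0.478  -0.4526 -0.0054] [ 0.674  -0.2799  0.2252]
[[ 0.6021  0.193   0.169 ]
 [ 0.5808 -0.2198  0.169 ]
 [ 0.7964  0.1672  0.169 ]
 [ 0.7338 -0.2397  0.169 ]]
mat [[ 0.476   0.1207  0.003 ]
 [ 0.4938 -0.2145  0.003 ]
 [ 0.4349 -0.2159  0.003 ]
 [ 0.4147  0.1182  0.003 ]]
```

View pics/c.png

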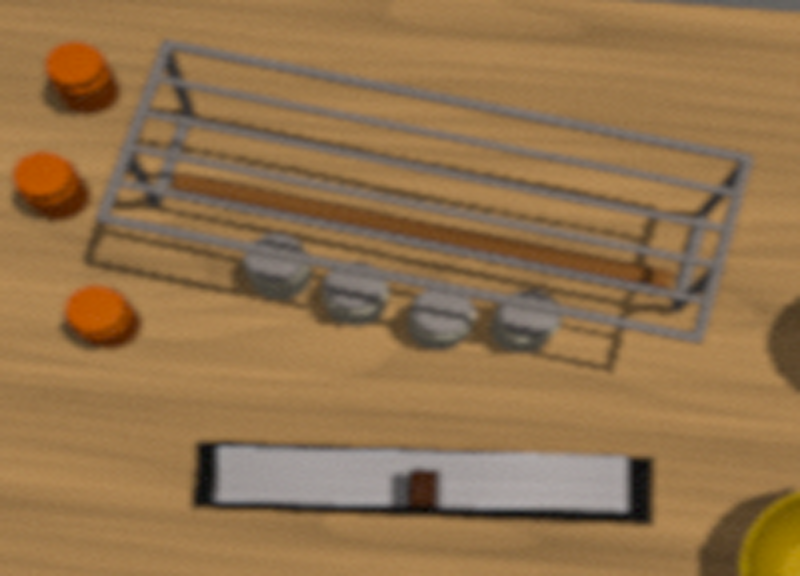

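```bash
cat >> h.py <<'E'
def tool(yaw,lean):  # tool x = -(bar y), tool z leans forward along bar x
    c,s=np.cos(np.radians(yaw)),np.sin(np.radians(yaw)); l=np.radians(lean)
    x=np.array([s,-c,0]); z=np.array([np.sin(l)*c,np.sin(l)*s,-np.cos(l)])
    return R.from_matrix(np.c_[x,np.cross(z,x),z])
def tcp(g,yaw,lean): return np.array(g)-.164*tool(yaw,lean).as_matrix()[:,2]
def here():
    o=status.get_obs(); return o['tool_pos'],R.from_euler('xyz',o['tool_rot'],degrees=True),o
def rows(p,r,tp,tr,clos,step=.038,deg=6.5,n=None):
    """equal rows from (p,r) to (tp,tr): rounded, printed, and the resulting pose returned"""
    w=(r.inv()*tr).as_rotvec(degrees=True)
    n=n or int(max(1,np.ceil(np.linalg.norm(tp-p)/step),np.ceil(np.linalg.norm(w)/deg)))
    out=[]
    for i in range(n):
        w=(r.inv()*tr).as_rotvec(degrees=True)/(n-i); d=r.inv().apply(tp-p)/(n-i)
        d=np.round(d,4);w=np.round(w,1); out.append([clos,*d.tolist(),*w.tolist()])
        p=p+r.apply(d); r=r*R.from_rotvec(w,degrees=True)
    print(n); print(str(out).replace(' ','')); return p,r
E
python3 - <<'E'
from h import *
p,r,o=here(); print(o['time_s'])
T=tool(3,0)
p,r=rows(p,r,np.array([.22,-.52,.43]),tool(-40,0),0)
p,r=rows(p,r,np.array([.36,-.36,.43]),tool(-25,0),0)
p,r=rows(p,r,np.array([.44,-.19,.43]),tool(-15,0),0)
p,r=rows(p,r,np.array([.42,-.05,.38]),tool(3,10),0)
E
```

```text
1.95
9
[[0,-0.0103,-0.0098,-0.0028,0.0,-0.0,6.0],[0,-0.0112,-0.0087,-0.0028,-0.0,-0.0,6.0],[0,-0.0121,-0.0074,-0.0028,-0.0,-0.0,6.0],[0,-0.0128,-0.0061,-0.0028,-0.0,-0.0,6.0],[0,-0.0133,-0.0048,-0.0028,-0.0,-0.0,6.0],[0,-0.0138,-0.0033,-0.0028,-0.0,-0.0,6.0],[0,-0.014,-0.0019,-0.0028,-0.0,-0.0,6.0],[0,-0.0141,-0.0004,-0.0028,-0.0,-0.0,6.0],[0,-0.0141,0.001,-0.0028,-0.0,-0.0,6.0]]
6
[[0,-0.0354,-0.0007,-0.0,-0.0,-0.0,-2.5],[0,-0.0354,-0.0023,-0.0,-0.0,-0.0,-2.5],[0,-0.0352,-0.0038,-0.0,-0.0,-0.0,-2.5],[0,-0.0351,-0.0053,-0.0,-0.0,-0.0,-2.5],[0,-0.0348,-0.0068,-0.0,-0.0,-0.0,-2.5],[0,-0.0344,-0.0084,-0.0,-0.0,-0.0,-2.5]]
5
[[0,-0.0376,-0.0001,-0.0,-0.0,-0.0,-2.0],[0,-0.0375,-0.0014,-0.0,-0.0,-0.0,-2.0],[0,-0.0375,-0.0027,-0.0,-0.0,-0.0,-2.0],[0,-0.0374,-0.0041,-0.0,-0.0,-0.0,-2.0],[0,-0.0371,-0.0053,-0.0,-0.0,-0.0,-2.0]]
4
[[0,-0.0325,0.0139,0.0125,2.5,-0.4,-4.5],[0,-0.0334,0.0118,0.0122,2.5,-0.4,-4.5],[0,-0.0342,0.0097,0.0119,2.5,-0.4,-4.5],[0,-0.0349,0.0075,0.0117,2.4,-0.4,-4.5]]
```

```bash
python3 - <<'E'
from h import *
p,r,o=here()
p,r=rows(p,r,np.array([.36,-.36,.44]),tool(8,0),0,n=10)
p,r=rows(p,r,np.array([.44,-.19,.43]),tool(3,0),0,n=5)
p,r=rows(p,r,np.array([.42,-.05,.38]),tool(3,10),0,n=5)
E
```

```text
10
[[0,-0.0214,-0.0262,-0.0035,0.0,-0.0,0.6],[0,-0.0216,-0.026,-0.0035,0.0,-0.0,0.6],[0,-0.0219,-0.0258,-0.0035,0.0,-0.0,0.6],[0,-0.0222,-0.0256,-0.0035,0.0,-0.0,0.6],[0,-0.0225,-0.0253,-0.0035,0.0,-0.0,0.6],[0,-0.0227,-0.0251,-0.0035,0.0,-0.0,0.6],[0,-0.023,-0.0249,-0.0036,0.0,-0.0,0.6],[0,-0.0232,-0.0246,-0.0035,0.0,-0.0,0.6],[0,-0.0235,-0.0244,-0.0036,0.0,-0.0,0.6],[0,-0.0238,-0.0241,-0.0035,0.0,-0.0,0.6]]
5
[[0,-0.0314,-0.0206,0.002,0.0,-0.0,1.0],[0,-0.0318,-0.02,0.002,0.0,-0.0,1.0],[0,-0.0322,-0.0194,0.002,0.0,-0.0,1.0],[0,-0.0325,-0.0189,0.002,0.0,-0.0,1.0],[0,-0.0328,-0.0183,0.002,0.0,-0.0,1.0]]
5
[[0,-0.0282,0.0025,0.01,2.0,-0.0,-0.0],[0,-0.0282,0.0029,0.0099,2.0,-0.0,-0.0],[0,-0.0281,0.0032,0.0098,2.0,-0.0,-0.0],[0,-0.0282,0.0036,0.0097,2.0,-0.0,-0.0],[0,-0.0281,0.0039,0.0095,2.0,-0.0,-0.0]]
```

Request:
jog_arm --pt "0 -0.0225 -0.0253 -0.0035 0 0 0.6" --pt "0 -0.0225 -0.0253 -0.0035 0 0 0.6" --pt "0 -0.0225 -0.0253 -0.0035 0 0 0.6" --pt "0 -0.0225 -0.0253 -0.0035 0 0 0.6" --pt "0 -0.0225 -0.0253 -0.0035 0 0 0.6" --pt "0 -0.0225 -0.0253 -0.0035 0 0 0.6" --pt "0 -0.0225 -0.0253 -0.0035 0 0 0.6" --pt "0 -0.0225 -0.0253 -0.0035 0 0 0.6" --pt "0 -0.0225 -0.0253 -0.0035 0 0 0.6" --pt "0 -0.0225 -0.0253 -0.0035 0 0 0.6"

```text
time_s: 2.78
tool_pos: [0.3617, -0.3592, 0.4403]
tool_rot: [-180.0, -0.1, -82.1]
force: [0.2, -1.1, -0.6]
grip_width: 0.0869
```

Request:
jog_arm --pt "0 -0.032 -0.019 0.002 0 0 1" --pt "0 -0.032 -0.019 0.002 0 0 1" --pt "0 -0.032 -0.019 0.002 0 0 1" --pt "0 -0.032 -0.019 0.002 0 0 1" --pt "0 -0.032 -0.019 0.002 0 0 1" --pt "0 -0.028 0.003 0.01 4 0 0" --pt "0 -0.028 0.003 0.01 4 0 0" --pt "0 -0.028 0.003 0.01 4 0 0" --pt "0 -0.028 0.003 0.01 4 0 0" --pt "0 -0.028 0.003 0.01 4 0 0"

```text
time_s: 3.62
tool_pos: [0.4236, -0.0512, 0.3777]
tool_rot: [-159.9, 0.0, -87.0]
force: [-32.6, -1.6, 18.4]
grip_width: 0.0869
```

```bash
python3 - <<'E'
from h import *
np.set_printoptions(precision=4,suppress=True)
p,r,o=here(); print(o)
c='wrist'; q=cams.camera_params(c); im,d=cams.read_camera(c); print(q['eye'],q['attitude'])
for n,z in [('grip',.045),('straightedge',.003),('mat',0)]:
    for l in landmark_of(c,n)[:2]: print(n,round(l['conf'],2),l['position'],onz(q,l['position'],z)[0])
for o in outline_of(c,'straightedge')[:1]:
    P=cloud(q,d,o['pixels'])
    for lo,hi,n in [(.005,.025,'bar'),(.06,.085,'griptop')]:
        s=P[(P[:,2]>lo)&(P[:,2]<hi)]
        if len(s)>5: print(n,len(s),np.median(s[:,2]),cv2.minAreaRect((s[:,:2]*1000).astype(np.float32)))
save('w1.png',im)
E
```

```text
{'time_s': 3.6167, 'qpos': array([ 41.8465, -17.3047, -30.8553, 121.575 , -16.5788,  54.6264,
       -68.985 ]), 'joint_velocities': array([-41.2378,  -1.1241,  -0.4647,  29.4867, -35.5083, -61.3114,
       -20.9604]), 'effort': array([  6.8937, -40.1906,   6.3212, -29.7712,  -0.7017,  -1.7787,
         0.5044]), 'tool_pos': array([ 0.4236, -0.0512,  0.3777]), 'tool_rot': array([-159.9029,    0.0492,  -87.019 ]), 'force': array([-32.5981,  -1.5826,  18.3813]), 'wrist_torque': array([-0.5898,  2.4209,  0.1308]), 'grip_width': 0.08692237308914111}
[ 0.504  -0.0473  0.3861] [  3.4488   0.0265 -86.9806]
grip 0.97 [281.2, 315.6] [ 0.4454 -0.0441  0.045 ]
straightedge 0.73 [262.3, 320.5] [ 0.4605 -0.0483  0.003 ]
bar 6695 0.017242346784499984 ((461.57220458984375, -46.79344177246094), (44.06619644165039, 299.19964599609375), 3.703518867492676)
griptop 313 0.07280976199187317 ((456.38397216796875, -46.40538787841797), (12.193020820617676, 21.428741455078125), 2.875049114227295)
```

```bash
python3 - <<'E'
from h import *
p,r,o=here()
print(tcp([.4495,-.0475,.045],3,30),tcp([.4495,-.0475,.045],3,35),tcp([.4495,-.0475,.045],3,40))
p,r=rows(p,r,np.array([.42,-.05,.29]),tool(3,20),0,n=4)
E
```

```text
[ 0.36761238 -0.05179155  0.18702817] [ 0.35556238 -0.05242306  0.17934094] [ 0.3442273  -0.05301711  0.17063129]
4
[[0,-0.0008,0.0085,0.0206,-0.0,-0.0,0.0],[0,-0.0007,0.0085,0.0206,-0.0,-0.0,0.0],[0,-0.0008,0.0085,0.0206,-0.0,-0.0,0.0],[0,-0.0007,0.0084,0.0206,-0.0,-0.1,0.0]]
```

View pics/w1.png

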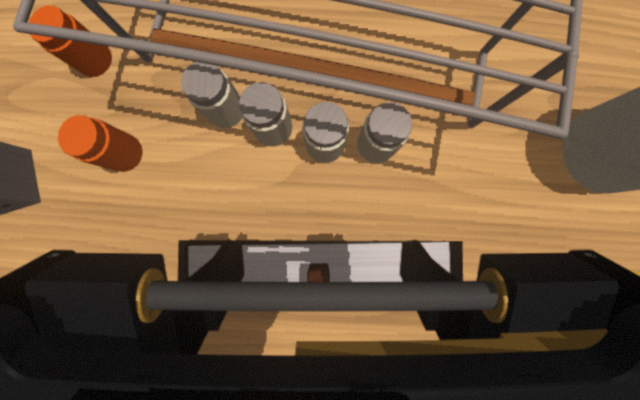

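Request:
jog_arm --pt "0 -0.001 0.0085 0.0206 0 0 0" --pt "0 -0.001 0.0085 0.0206 0 0 0" --pt "0 0 0.0085 0.0206 0 0 0" --pt "0 0 0.0085 0.0206 0 0 0" --pt "0 0 0 0 0 0 0"

```text
time_s: 4.28
tool_pos: [0.4182, -0.0516, 0.2865]
tool_rot: [-160.3, 0.1, -87.1]
force: [-1.4, 0.4, -0.8]
grip_width: 0.087
```

```bash
python3 - <<'E'
from h import *
np.set_printoptions(precision=4,suppress=True)
p,r,o=here(); print(o['qpos'],p,o['tool_rot'],o['force'])
p,r=rows(p,r,np.array([.395,-.05,.255]),tool(3,30),0,n=4)
E
```

```text
[ 41.9053 -11.905  -33.6191 128.8539 -15.1742  42.5793 -69.873 ] [ 0.4182 -0.0516  0.2865] [-160.3384    0.1009  -87.1316] [-1.3631  0.4019 -0.8416]
4
[[0,-0.0007,0.0081,0.0055,2.6,0.0,-0.0],[0,-0.0007,0.0083,0.0051,2.6,0.0,-0.1],[0,-0.0007,0.0085,0.0047,2.6,0.0,-0.0],[0,-0.0006,0.0088,0.0043,2.5,0.0,-0.1]]
```

Request:
jog_arm --pt "0 -0.001 0.0081 0.0055 2.5 0 0" --pt "0 -0.001 0.0083 0.005 2.5 0 0" --pt "0 0 0.0085 0.0047 2.5 0 0" --pt "0 0 0.0088 0.0043 2.5 0 0" --pt "0 0 0 0 0 0 0"

```text
time_s: 4.7
tool_pos: [0.3957, -0.0507, 0.2579]
tool_rot: [-150.0, 0.0, -87.1]
force: [-1.5, 0.4, -0.8]
grip_width: 0.0871
```

```bash
python3 - <<'E'
from h import *
np.set_printoptions(precision=4,suppress=True)
p,r,o=here(); print(o['qpos'],p,o['tool_rot'],o['force'])
c='wrist'; q=cams.camera_params(c); im,d=cams.read_camera(c)
for n,z in [('grip',.045),('straightedge',.003)]:
    for l in landmark_of(c,n)[:2]: print(n,round(l['conf'],2),l['position'],onz(q,l['position'],z)[0])
for o in outline_of(c,'straightedge')[:1]:
    P=cloud(q,d,o['pixels'])
    for lo,hi,n in [(.005,.025,'bar'),(.03,.085,'grip')]:
        s=P[(P[:,2]>lo)&(P[:,2]<hi)]
        if len(s)>5: print(n,len(s),np.median(s[:,2]),cv2.minAreaRect((s[:,:2]*1000).astype(np.float32)))
    s=P[P[:,2]>.066]; print(s.min(0),s.max(0))
save('w2.png',im)
p,r=rows(p,r,tcp([.4495,-.0475,.080],3,32),tool(3,32),0,n=4)
E
```

```text
[ 36.5868 -15.6462 -27.7364 137.5447 -26.5739  29.0067 -59.0483] [ 0.3957 -0.0507  0.2579] [-149.9892    0.0045  -87.1408] [-1.4756  0.3856 -0.8343]
grip 0.64 [320.7, 317.5] [ 0.4473 -0.0458  0.045 ]
straightedge 0.65 [299.1, 321.7] [ 0.46   -0.0481  0.003 ]
bar 6260 0.017241829352425603 ((458.08575439453125, -49.015464782714844), (50.62962341308594, 251.310302734375), 3.805819272994995)
grip 1035 0.07307079271267225 ((447.3321838378906, -46.96617126464844), (16.83863067626953, 22.28417205810547), 3.0575852394104004)
[ 0.4384 -0.0585  0.0692] [ 0.4734 -0.0354  0.1894]
4
[[0,-0.0001,0.012,0.0043,0.5,-0.0,-0.0],[0,-0.0001,0.012,0.0041,0.5,-0.0,-0.0],[0,-0.0001,0.0121,0.0041,0.5,-0.0,-0.1],[0,-0.0,0.0121,0.0039,0.5,-0.1,-0.0]]
```

View pics/w2.png

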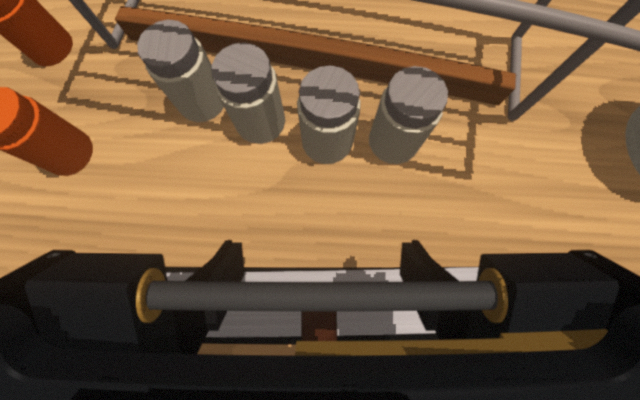

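```bash
cat > kin.py <<'E'
from h import *
import itertools
from scipy.optimize import least_squares
D=[([76.8407,18.4389,-4.016,83.1757,1.2945,78.5419,-3.2603],[.1568,-.6306,.4037],[179.9948,.1113,-76.0309]),
([41.8465,-17.3047,-30.8553,121.575,-16.5788,54.6264,-68.985],[.4236,-.0512,.3777],[-159.9029,.0492,-87.019]),
([41.9053,-11.905,-33.6191,128.8539,-15.1742,42.5793,-69.873],[.4182,-.0516,.2865],[-160.3384,.1009,-87.1316]),
([36.5868,-15.6462,-27.7364,137.5447,-26.5739,29.0067,-59.0483],[.3957,-.0507,.2579],[-149.9892,.0045,-87.1408])]
def E(ax,a): return R.from_euler(ax,a,degrees=True)
def fk(q,s,L):
    h,a,e,f,b,w,d,o7=L
    r=E('z',s[0]*q[0]); p=np.array([0,0,h])
    r=r*E('y',q[1])*E('z',s[1]*q[2]); p=p+r.apply([e,0,a])
    r=r*E('y',q[3]); p=p+r.apply([f,0,b])
    r=r*E('z',s[2]*q[4])*E('y',q[5]); p=p+r.apply([w,0,d])
    return p,r*E('z',s[3]*q[6]+o7)
LIM=np.array([[-163.93,163.93],[-17.29,119.83],[-79.2,71.16],[3.27,140.29],[-89.18,269.18],[5.43,117.66],[-154.24,154.24]])
def fit():
    best=None
    for s in itertools.product([1,-1],repeat=4):
        def res(L):
            o=[]
            for q,p,t in D:
                P,r=fk(q,s,L); o+=list((P-p)*10)+list((r.inv()*E('xyz',t)).as_rotvec())
            return np.array(o)
        for o7 in (0,90,180,-90):
            m=least_squares(res,[.33,.3,0,0,.3,0,.1,o7],x_scale=[.1]*7+[50])
            if best is None or m.cost<best[0]: best=(m.cost,s,m.x,np.abs(m.fun).max())
    return best
E
python3 - <<'E'
from kin import *
np.set_printoptions(precision=4,suppress=True)
b=fit(); print(b)
s,L=b[1],b[2]
import json; json.dump([s,list(L)],open('kin.json','w'))
def ik(P,r,q0):
    def f(q):
        p,rr=fk(q,s,L); return np.r_[(p-P)*20,(rr.inv()*r).as_rotvec()*5,(q-q0)*2e-4]
    m=least_squares(f,np.clip(q0,LIM[:,0]+.6,LIM[:,1]-.6),bounds=(LIM[:,0]+.5,LIM[:,1]-.5)); p,rr=fk(m.x,s,L)
    return m.x,np.linalg.norm(p-P)*1000,np.degrees((rr.inv()*r).magnitude())
for name,g,y in [('pick',[.4495,-.0475,.045],3),('push',[.60,-.01,.042],-9)]:
  for l in (30,35,40):
    for q0 in ([36,-5,-28,130,-26,30,-60],[0,0,0,130,0,40,-90],[80,0,-70,130,0,40,-100],[-30,0,30,130,30,30,-90],[60,20,-60,120,-60,40,-40]):
        q,e,a=ik(tcp(g,y,l),tool(y,l),np.array(q0,float))
        print(name,l,q,round(e,1),round(a,1))
E
```

```text
(np.float64(0.04868769642072681), (-1, -1, -1, -1), array([   0.1701,    0.4158,   -0.0202,   -0.027 ,    0.4909,   -0.0488,
          0.0942, -180.    ]), np.float64(0.25249460915675176))
pick 30 [ 77.9596 -16.79   -70.3982 139.79   -54.3001  24.853  -36.5249] 16.8 0.8
pick 30 [ 77.956  -16.79   -70.3944 139.79   -54.2961  24.854  -36.5287] 16.8 0.8
pick 30 [ 77.9613 -16.79   -70.4001 139.79   -54.2992  24.8526 -36.5261] 16.8 0.8
pick 30 [ 77.9532 -16.79   -70.3914 139.79   -54.2933  24.8546 -36.5311] 16.8 0.8
pick 30 [ 77.9628 -16.79   -70.4015 139.79   -54.3038  24.8523 -36.5216] 16.8 0.8
pick 35 [ 83.936  -16.79   -77.2267 139.79   -71.4845  21.0447 -21.1717] 29.4 0.8
pick 35 [ 83.9328 -16.79   -77.2232 139.79   -71.4796  21.0456 -21.1762] 29.4 0.8
pick 35 [ 83.9368 -16.79   -77.2275 139.79   -71.4821  21.0448 -21.1741] 29.4 0.8
pick 35 [ 83.9302 -16.79   -77.2204 139.79   -71.4762  21.0463 -21.1792] 29.4 0.8
pick 35 [ 83.9391 -16.79   -77.2302 139.79   -71.4895  21.0438 -21.1671] 29.4 0.8
pick 40 [ 68.4166  -3.6592 -65.6654 139.79   -88.68     5.93     0.8059] 36.0 1.6
pick 40 [
[... 938 characters left out ...]
h 35 [  43.6995   17.3216  -43.5276  123.9424   62.4684   15.7872 -150.7922] 0.0 0.0
push 35 [ -22.3993   13.7599   23.018   126.3502    6.5751    6.4773 -106.9385] 0.0 0.0
push 35 [ -20.9215   13.6187   21.6329  126.3289    8.4363    6.5201 -108.4759] 0.0 0.0
push 40 [  11.1274   12.5741   -8.1555  126.0166   60.6033    5.93   -153.74  ] 3.0 1.3
push 40 [  11.1134   12.5736   -8.1417  126.0166   60.601     5.93   -153.74  ] 3.0 1.3
push 40 [  11.1487   12.5749   -8.1766  126.0165   60.6072    5.93   -153.74  ] 3.0 1.3
push 40 [  11.1006   12.5731   -8.1289  126.0167   60.5989    5.93   -153.74  ] 3.0 1.3
push 40 [  11.1393   12.5746   -8.1673  126.0165   60.6052    5.93   -153.74  ] 3.0 1.3
```

```bash
python3 - <<'E'
from kin import *
np.set_printoptions(precision=3,suppress=True)
# orientation-only fit with signs and z-offsets
res=[]
for s in itertools.product([1,-1],repeat=4):
  for t in itertools.product([1,-1],repeat=2):
    def f(o):
        out=[]
        for q,p,e in D:
            r=E('z',s[0]*q[0]+o[0])*E('y',q[1]+o[1])*E('z',s[1]*q[2]+o[2])*E('y',t[0]*q[3]+o[3])*E('z',s[2]*q[4]+o[4])*E('y',t[1]*q[5]+o[5])*E('z',s[3]*q[6]+o[6])
            out+=list((r.inv()*E('xyz',e)).as_rotvec(degrees=True))
        return np.array(out)
    for st in ([0]*7,[0,0,0,0,0,0,180],[0,0,180,0,180,0,0],[0,0,0,0,180,0,0],[0,0,180,0,0,0,0],[180,0,0,0,0,0,0]):
        m=least_squares(f,st); z=np.abs(f(np.array(st,float))).max()
        res.append((z,m.cost,s,t,st,m.x))
res.sort(key=lambda a:a[0]); print('nooffset',[x[:5] for x in res[:3]])
res.sort(key=lambda a:a[1]); print([(x[1],x[2],x[3],x[5]) for x in res[:4]])
E
```

```text
nooffset [(np.float64(8.974803758091641e-05), np.float64(6.419447998356675e-09), (-1, -1, -1, -1), (-1, -1), [0, 0, 180, 0, 0, 0, 0]), (np.float64(8.974803759244592e-05), np.float64(6.419447999311078e-09), (-1, -1, -1, -1), (1, -1), [0, 0, 0, 0, 180, 0, 0]), (np.float64(8.974803765168375e-05), np.float64(6.419447998927307e-09), (-1, -1, -1, -1), (1, 1), [0, 0, 0, 0, 0, 0, 180])]
[(np.float64(6.41944798921511e-09), (-1, 1, -1, -1), (1, 1), array([ -0., 180., 360., 180.,   0.,   0., 180.])), (np.float64(6.419447989693326e-09), (-1, -1, 1, -1), (-1, 1), array([  -0.,   -0.,  540., -180.,  180.,  180., -180.])), (np.float64(6.419447990700086e-09), (-1, -1, -1, -1), (-1, -1), array([ 360.,   -0., -180.,    0.,  360.,   -0.,   -0.])), (np.float64(6.419447991150799e-09), (-1, -1, 1, -1), (1, -1), array([  -0.,   -0.,   -0., -180.,  180., -180.,   -0.]))]
```

```bash
python3 - <<'E'
from kin import *
np.set_printoptions(precision=4,suppress=True)
def frames(q):
    r=E('z',-q[0]);F=[r];
    for ax,a in [('y',q[1]),('z',-q[2]),('y',q[3]),('z',-q[4]),('y',q[5]),('z',-q[6]+180)]:
        r=r*E(ax,a);F.append(r)
    return F
names=[];cols=[]
for i,axs in [(0,'xyz'),(1,'x'),(2,'xyz'),(3,'x'),(4,'xyz'),(5,'x'),(6,'z')]:
    for ax in axs:
        names.append(f'{ax}{i+1}'); u=np.eye(3)['xyz'.index(ax)]
        cols.append(np.concatenate([frames(q)[i].apply(u) for q,_,_ in D]))
A=np.array(cols).T; b=np.concatenate([p for _,p,_ in D])
base=['z1','z3','z5','z7']
out=[]
for k in (0,1,2,3):
  for ex in itertools.combinations([n for n in names if n not in base],k):
    J=[names.index(n) for n in base+list(ex)]
    v,_,rk,_=np.linalg.lstsq(A[:,J],b,rcond=None); out.append((np.abs(A[:,J]@v-b).max()*1000,k,ex,v))
  out.sort(key=lambda t:t[0])
  for o in [o for o in out if o[1]==k][:4]: print(o)
E
```

```text
(np.float64(25.14089494682381), 0, (), array([0.2345, 0.4046, 0.5268, 0.0991]))
(np.float64(1.4636517629155743), 1, ('y1',), array([ 0.2619,  0.4613,  0.5159,  0.1908, -0.0271]))
(np.float64(1.9600506668586704), 1, ('y3',), array([ 0.2322,  0.4755,  0.5097,  0.1788, -0.0253]))
(np.float64(2.732331842701191), 1, ('y5',), array([ 0.2519,  0.4821,  0.5064,  0.2017, -0.0279]))
(np.float64(23.428897333136188), 1, ('x1',), array([0.2161, 0.4479, 0.4786, 0.1433, 0.0403]))
(np.float64(0.042041895397193496), 2, ('y1', 'y3'), array([ 0.2495,  0.4676,  0.5132,  0.1863, -0.0158, -0.0107]))
(np.float64(0.8750184075269063), 2, ('y1', 'x3'), array([ 0.2576,  0.4582,  0.5134,  0.1845, -0.0266,  0.0038]))
(np.float64(0.8971111844679469), 2, ('y1', 'x6'), array([ 0.2585,  0.4603,  0.5132,  0.1882, -0.0265, -0.0031]))
(np.float64(1.098324617117341), 2, ('y1', 'x2'), array([ 0.2591,  0.4612,  0.5139,  0.1888, -0.0261,  0.0024]))
(np.float64(0.014509089521719254), 3, ('y1', 'y3', 'y5'), array([ 0.2495,  0.4679,  0.5131,  0.1866, -0.0155, -0.0106, -0.0005]))
(np.float64(0.02167336928710073), 3, ('y1', 'x3', 'y3'), array([ 0.2492,  0.4682,  0.5132,  0.1865, -0.0153, -0.0003, -0.0113]))
(np.float64(0.0315853423567547), 3, ('y1', 'x2', 'y3'), array([ 0.2492,  0.4679,  0.5132,  0.1862, -0.0154, -0.0002, -0.0111]))
(np.float64(0.04017408994999583), 3, ('y1', 'y3', 'x4'), array([ 0.2492,  0.4676,  0.5132,  0.1861, -0.0158, -0.0107, -0.0002]))
```

```bash
cat > kin.py <<'E'
from h import *
from scipy.optimize import least_squares
def E(ax,a): return R.from_euler(ax,a,degrees=True)
LIM=np.array([[-163.93,163.93],[-17.29,119.83],[-79.2,71.16],[3.27,140.29],[-89.18,269.18],[5.43,117.66],[-154.24,154.24]])
def fk(q):
    r=E('z',-q[0]); p=r.apply([0,-.0158,.2495]); r=r*E('y',q[1])*E('z',-q[2]); p=p+r.apply([0,-.0107,.4676])
    r=r*E('y',q[3])*E('z',-q[4]); p=p+r.apply([0,0,.5132]); r=r*E('y',q[5])*E('z',-q[6]+180); return p+r.apply([0,0,.1863]),r
def ik(P,r,q0,m=1.):
    f=lambda q:(lambda p,rr:np.r_[(p-P)*20,(rr.inv()*r).as_rotvec()*5,(q-q0)*1e-4])(*fk(q))
    s=least_squares(f,np.clip(q0,LIM[:,0]+m+.1,LIM[:,1]-m-.1),bounds=(LIM[:,0]+m,LIM[:,1]-m)); p,rr=fk(s.x)
    return s.x,np.linalg.norm(p-P)*1000,np.degrees((rr.inv()*r).magnitude())
E
python3 - <<'E'
from kin import *
np.set_printoptions(precision=1,suppress=True)
for name,g,y in [('pick',[.4495,-.0475,.045],3),('push',[.60,-.01,.042],-9)]:
  for l in (15,20,25,30,35,40):
    S=set()
    for q0 in ([36,-5,-28,130,-26,30,-60],[0,0,0,130,0,40,-90],[80,0,-70,130,0,40,-100],[-30,0,50,130,30,30,-90],[60,20,-60,120,-60,40,-40],[0,0,0,130,180,30,90]):
        q,e,a=ik(tcp(g,y,l),tool(y,l),np.array(q0,float)); S.add((str(q),round(e,1),round(a,1)))
    for s in sorted(S,key=lambda s:s[1])[:3]: print(name,l,*s)
E
```

```text
pick 15 [ 36.1  -2.8 -31.2 133.   -6.1  34.7 -77.6] 0.0 0.0
pick 15 [-42.4  -7.5  45.4 135.3   6.3  35.2 -88.2] 0.0 0.0
pick 15 [ 71.4  -3.7 -64.7 132.2 -10.   35.  -73.2] 0.0 0.0
pick 20 [ 79.8 -11.9 -69.6 135.9 -29.8  31.7 -55. ] 0.0 0.0
pick 20 [ 65.8  -8.  -57.6 136.1 -20.9  30.  -63.2] 0.0 0.0
pick 20 [ 38.   -5.9 -31.8 136.7 -12.6  29.  -71.2] 0.0 0.0
pick 25 [ 79.6 -16.3 -67.6 139.3 -44.9  29.4 -41. ] 2.1 0.4
pick 25 [ 57.2   5.1 -48.6 139.3 268.2   6.4  13.1] 64.2 14.0
pick 30 [ 83.8 -16.3 -70.3 139.3 -51.2  29.  -34.1] 21.1 3.5
pick 30 [ 65.5   5.4 -56.1 139.3 268.2   6.4  14.2] 71.3 9.6
pick 35 [ 89.4 -16.3 -74.2 139.3 -58.7  29.1 -25.7] 39.8 6.7
pick 35 [ 71.5   6.1 -61.3 139.3 268.2   6.4  15.5] 80.3 5.2
pick 40 [ 95.4 -16.3 -78.2 139.3 -66.4  30.  -16.7] 58.0 9.7
pick 40 [ 76.4   7.6 -65.3 139.3 268.2   6.4  17.3] 89.8 2.8
push 15 [  42.7   22.   -52.3  113.7   32.4   41.7 -126.8] 0.0 0.0
push 15 [  -5.6   13.7    2.4  115.4    4.4   36.3 -105.6] 0.0 0.0
push 15 [  10.2   14.5  -15.   114.8   11.7   37.  -111.3] 0.0 0.0
push 20 [-33.4  12.6  31.7 120.4  -4.9  29.3 -98.6]
[... 239 characters left out ...]
  123.6   13.    23.  -114.9] 0.0 0.0
push 25 [ -36.    10.6   33.2  124.5   -0.2   22.2 -103.3] 0.0 0.0
push 30 [ -14.6    8.2    9.1  127.6   22.2   16.3 -124.7] 0.0 0.0
push 30 [  17.     9.7  -23.9  126.5   36.8   18.8 -137. ] 0.0 0.0
push 30 [   3.     8.7   -9.3  127.    30.3   17.5 -131.7] 0.0 0.0
push 35 [  -5.3    7.5   -1.6  130.9   50.9   11.9 -153.2] 0.0 0.0
push 35 [ -28.     7.5   22.   131.7   40.1    9.8 -143.7] 0.0 0.0
push 35 [ -52.5    9.5   48.2  132.4   14.7    7.6 -119.9] 0.0 0.0
push 40 [-42.3   8.2  35.9 135.7 101.6   6.4 153.2] 1.0 0.5
push 40 [ -52.3    8.    46.6  134.5   48.1    6.4 -153.2] 6.3 2.9
push 40 [ -52.4    8.1   46.6  134.5   48.1    6.4 -153.2] 6.3 2.9
```

```bash
python3 - <<'E'
from kin import *
np.set_printoptions(precision=4,suppress=True)
p,r,o=here()
q=o['qpos']
for g in ([.4495,-.0475,.12],[.4495,-.0475,.048]):
    q,e,a=ik(tcp(g,3,20),tool(3,20),q); print(q,e,tcp(g,3,20))
p,r=rows(p,r,tcp([.4495,-.0475,.12],3,20),tool(3,20),0,n=5)
p,r=rows(p,r,tcp([.4495,-.0475,.048],3,20),tool(3,20),0,n=5)
E
```

```text
[ 40.0149 -14.7167 -31.235  132.6098 -17.3862  41.4665 -67.4917] 7.771059237030022e-05 [ 0.3935 -0.0504  0.2741]
[ 40.007   -6.3814 -33.6594 136.5614 -13.3877  29.5807 -70.5586] 0.00012318070796980973 [ 0.3935 -0.0504  0.2021]
5
[[0,0.0,-0.0007,-0.0029,-2.0,-0.0,-0.0],[0,0.0,-0.0006,-0.003,-2.0,-0.0,-0.0],[0,0.0,-0.0004,-0.003,-2.0,-0.0,-0.0],[0,0.0,-0.0003,-0.003,-2.1,-0.0,-0.0],[0,0.0001,-0.0003,-0.003,-2.0,-0.1,-0.0]]
5
[[0,0.0,0.0049,0.0135,-0.0,0.0,-0.0],[0,0.0,0.0049,0.0135,-0.0,0.0,-0.0],[0,0.0,0.005,0.0135,-0.0,0.0,-0.0],[0,0.0,0.0049,0.0136,-0.0,0.0,-0.0],[0,0.0,0.005,0.0135,-0.0,0.0,-0.0]]
```

Request:
jog_arm --pt "0 0 -0.0005 -0.003 -2 0 0" --pt "0 0 -0.0005 -0.003 -2 0 0" --pt "0 0 -0.0005 -0.003 -2 0 0" --pt "0 0 -0.0005 -0.003 -2 0 0" --pt "0 0 -0.0005 -0.003 -2 0 0" --pt "0 0 0.005 0.0135 0 0 0" --pt "0 0 0.005 0.0135 0 0 0" --pt "0 0 0.005 0.0135 0 0 0" --pt "0 0 0.005 0.0135 0 0 0" --pt "0 0 0.005 0.0135 0 0 0" --pt "0.3 0 0 0 0 0 0"

```text
time_s: 5.82
tool_pos: [0.3917, -0.05, 0.1991]
tool_rot: [-160.2, 0.1, -87.0]
force: [0.1, 1.0, 0.1]
grip_width: 0.0851
```

```bash
python3 - <<'E'
from kin import *
np.set_printoptions(precision=4,suppress=True)
p,r,o=here(); print(o['qpos'],p,r.as_matrix()[:,2]*.164+p,o['tool_rot'],o['force'],o['grip_width'])
c='wrist'; q=cams.camera_params(c); im,d=cams.read_camera(c)
for n,z in [('grip',.045),('straightedge',.003)]:
    for l in landmark_of(c,n)[:1]: print(n,round(l['conf'],2),l['position'],onz(q,l['position'],z)[0])
save('w3.png',im)
E
```

```text
[ 41.4295  -6.2213 -35.0662 136.7885 -13.6856  29.3851 -70.307 ] [ 0.3917 -0.05    0.1991] [ 0.4471 -0.0468  0.0448] [-160.2126    0.1074  -87.0213] [0.0715 1.0097 0.0718] 0.08509026274118141
grip 0.61 [273.8, 319.0] [ 0.4471 -0.046   0.045 ]
straightedge 0.62 [245.0, 322.8] [ 0.4587 -0.0474  0.003 ]
```

View pics/w3.png

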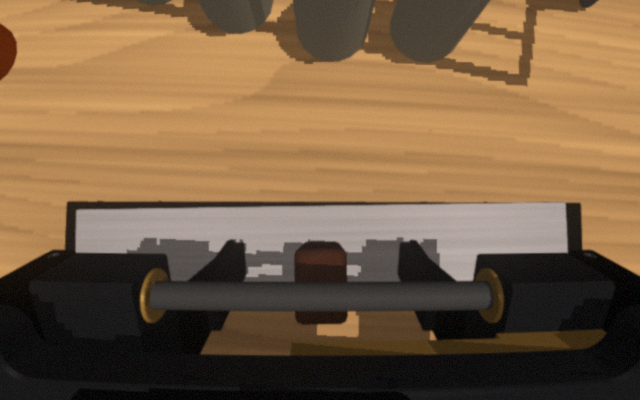

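Request:
jog_arm --grip_force 30 --pt "1 0 0 0 0 0 0" --pt "1 0 0 0 0 0 0" --pt "1 0 0 0 0 0 0" --pt "1 0 0 0 0 0 0" --pt "1 0 0 0 0 0 0" --pt "1 0 0 0 0 0 0" --pt "1 0 0 0 0 0 0" --pt "1 0 0 0 0 0 0"

```text
time_s: 6.63
tool_pos: [0.392, -0.05, 0.2004]
tool_rot: [-160.0, -0.0, -87.0]
force: [-0.3, 1.9, 0.5]
grip_width: 0.023
```

```bash
python3 - <<'E'
from kin import *
np.set_printoptions(precision=4,suppress=True)
p,r,o=here(); G=r.as_matrix()[:,2]*.164+p; print(o['qpos'],p,G,o['tool_rot'],o['force'],o['grip_width'])
X=np.array([np.cos(np.radians(-9)),np.sin(np.radians(-9)),0]);Y=np.array([-X[1],X[0],0]);W=np.array([.610,-.0115,0])
# bar +/-: lift 10mm, go to rack x -.065, rack y -.003
T=W-(.065+.012)*X-.003*Y; print(T)
g=G+[0,0,.012]; p,r=rows(p,r,tcp(g,3,20),tool(3,20),1,n=3)
for f in (.5,1):
    q,e,a=ik(tcp([T[0]*f+G[0]*(1-f),T[1],G[2]+.012],-9,20),tool(-9,20),o['qpos']);print(q,e)
p,r=rows(p,r,tcp([T[0],T[1],G[2]+.012],-9,20),tool(-9,20),1,n=7)
q,e,a=ik(tcp([T[0],T[1],G[2]-.003],-9,33),tool(-9,33),o['qpos']);print('regrip',q,e)
T2=T+.11*X
q,e,a=ik(tcp([T2[0],T2[1],G[2]-.003],-9,33),tool(-9,33),q);print('end',q,e)
E
```

```text
[ 41.3455  -6.4412 -34.9838 136.787  -13.7801  29.3584 -70.2434] [ 0.392  -0.05    0.2004] [ 0.448  -0.0471  0.0463] [-160.0067   -0.0013  -87.0247] [-0.2709  1.9464  0.5017] 0.022961830596143352
[ 0.5335 -0.0024  0.    ]
3
[[1,0.0,-0.0014,-0.0038,0.0,-0.0,-0.0],[1,0.0,-0.0013,-0.0037,0.0,-0.0,-0.0],[1,0.0,-0.0014,-0.0038,0.0,-0.0,-0.0]]
[  37.3589   -1.7254  -42.874   131.236     7.4351   30.8598 -110.444 ] 0.0005723454910645279
[  28.2339    4.2877  -34.6449  126.2173   14.3872   31.631  -115.9579] 0.0005593934964502044
7
[[1,-0.0074,-0.0119,0.0043,0.0,0.6,1.6],[1,-0.0078,-0.0117,0.0043,0.0,0.6,1.6],[1,-0.0081,-0.0115,0.0042,0.0,0.6,1.6],[1,-0.0085,-0.0113,0.0041,0.0,0.6,1.6],[1,-0.0089,-0.011,0.004,-0.0,0.6,1.6],[1,-0.0092,-0.0108,0.0039,-0.0,0.5,1.6],[1,-0.0096,-0.0106,0.0038,-0.0,0.6,1.7]]
regrip [  27.8546    1.4353  -36.5013  136.5707   44.8507   14.5763 -148.388 ] 0.0027040998427894656
end [  24.772    14.5899  -31.4425  123.0828   52.2121   18.3268 -149.1522] 0.00015305855863338686
```

Request:
jog_arm --pt "1 0 -0.0014 -0.0038 0 0 0" --pt "1 0 -0.0014 -0.0038 0 0 0" --pt "1 0 -0.0014 -0.0038 0 0 0" --pt "1 -0.0075 -0.0118 0.0042 0 0.6 1.6" --pt "1 -0.0078 -0.0117 0.0042 0 0.6 1.6" --pt "1 -0.0081 -0.0115 0.0042 0 0.6 1.6" --pt "1 -0.0085 -0.0113 0.0041 0 0.6 1.6" --pt "1 -0.0089 -0.011 0.004 0 0.6 1.6" --pt "1 -0.0092 -0.0108 0.0039 0 0.5 1.7" --pt "1 -0.0095 -0.0106 0.0038 0 0.5 1.7" --pt "1 0 0 0 0 0 0" --pt "1 0 0 0 0 0 0"

```text
time_s: 7.63
tool_pos: [0.4781, 0.0067, 0.2128]
tool_rot: [-160.0, 0.2, -99.0]
force: [-0.7, -0.7, -3.5]
grip_width: 0.0222
```

```bash
python3 - <<'E'
from kin import *
np.set_printoptions(precision=4,suppress=True)
p,r,o=here(); G=r.as_matrix()[:,2]*.164+p; print(o['qpos'],p,G,o['tool_rot'],o['force'],o['grip_width'])
c='wrist'; q=cams.camera_params(c); im,d=cams.read_camera(c)
for o in outline_of(c,'straightedge')[:1]:
    P=cloud(q,d,o['pixels'])
    s=P[P[:,2]<.04]; A=np.c_[s[:,:2],np.ones(len(s))]; print('bar plane slope',np.linalg.lstsq(A,s[:,2],rcond=None)[0][:2],np.median(s[:,2]), cv2.minAreaRect((s[:,:2]*1000).astype(np.float32)))
X=np.array([np.cos(np.radians(-9)),np.sin(np.radians(-9)),0]);Y=np.array([-X[1],X[0],0]);W=np.array([.610,-.0115,0])
for l in landmark_of(c,'slot_front')[:2]: print('slot',l['conf'],onz(q,l['position'],.016)[0])
# batten front face / top by colour
hsv=cv2.cvtColor(im,cv2.COLOR_RGB2HSV); print('g rack',(G-W)@X,(G-W)@Y)
P=cloud(q,d,np.ones(d.shape,bool)); P=P-W; rx,ry=P@X,P@Y
m=(abs(P[:,2]-.031)<.004)&(rx>.05)&(rx<.13)&(abs(ry)<.18); print('batten top x range',m.sum(),np.percentile(rx[m],[2,10,50,90,98]) if m.sum() else 0)
save('w4.png',im)
E
```

```text
[  38.1375    5.1926  -44.7492  125.9485   16.2947   31.9427 -117.3838] [0.4781 0.0067 0.2128] [ 0.5334 -0.0017  0.0586] [-160.0499    0.1594  -99.0185] [-0.6541 -0.6534 -3.4794] 0.022165287194795973
bar plane slope [-0.012   0.0021] 0.029422260739870865 ((532.7571411132812, 9.540634155273438), (323.5495300292969, 80.07524108886719), 81.43081665039062)
slot 0.63 [ 0.6739 -0.0216  0.016 ]
g rack -0.07717326235878641 -0.0022845530981914024
batten top x range 15447 [0.0697 0.0704 0.0772 0.085  0.087 ]
```

View pics/w4.png

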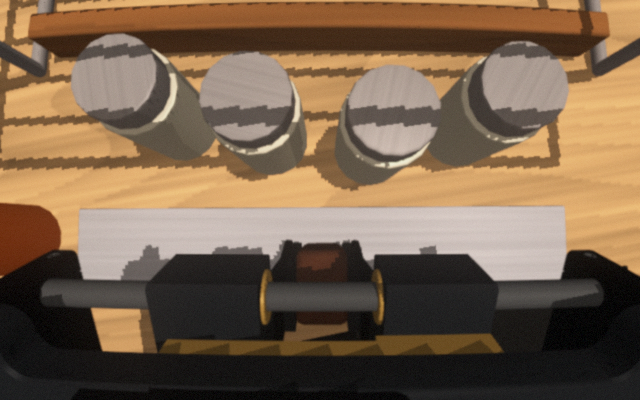

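```bash
python3 - <<'E'
from kin import *
np.set_printoptions(precision=4,suppress=True)
p,r,o=here()
c='wrist'; q=cams.camera_params(c); im,d=cams.read_camera(c)
X=np.array([np.cos(np.radians(-9)),np.sin(np.radians(-9)),0]);Y=np.array([-X[1],X[0],0]);W=np.array([.610,-.0115,0])
P=cloud(q,d,np.ones(d.shape,bool)); Q=P-W; rx,ry,z=Q@X,Q@Y,Q[:,2]
def edge(m,pc,n,yr):
    b=[(y+.005,np.percentile(rx[m&(ry>=y)&(ry<y+.01)],pc)) for y in np.arange(-yr,yr,.01) if (m&(ry>=y)&(ry<y+.01)).sum()>10]
    b=np.array(b); f=np.polyfit(b[:,0],b[:,1],1); e=b[:,1]-np.polyval(f,b[:,0]); k=abs(e)<.003; f=np.polyfit(b[k,0],b[k,1],1)
    print(n,len(b),k.sum(),'x at y0',f[1],'slope deg',np.degrees(f[0]))
edge((abs(z-.031)<.004)&(rx>.05)&(rx<.13),3,'batten front',.18)
edge((abs(z-.031)<.004)&(rx>.05)&(rx<.13),97,'batten back',.18)
edge((z>.022)&(z<.036)&(rx<-.025)&(rx>-.08),97,'bar front',.14)
m=(z>.022)&(z<.036)&(rx<-.025)&(rx>-.1)&(abs(ry)<.2);print('bar y',np.percentile(ry[m],[1,99]))
for yc in (.091,.03,-.037,-.098):
    m=(abs(z-.082)<.006)&(abs(ry-yc)<.03)&(abs(rx)<.05); print('jar',len(rx[m]),(rx[m].min()+rx[m].max())/2,(ry[m].min()+ry[m].max())/2)
T=r.as_matrix(); 
tp=p-np.array([0,0,.0135]); rows(p,r,tp,r,1,n=3)
E
```

```text
batten front 36 36 x at y0 0.06981568139220386 slope deg -0.0037218953328529937
batten back 36 36 x at y0 0.08662513007732203 slope deg -0.03905942334631855
bar front 29 29 x at y0 -0.04356514272116304 slope deg -0.23349819549433132
bar y [-0.1505  0.1892]
jar 6470 0.015502233444228361 0.09344073016428492
jar 7000 0.004893599612590987 0.031168457854571466
jar 7069 -0.0017498118994463754 -0.03472628227360446
jar 6611 0.011124532509790942 -0.09549334403420695
3
[[1,0.0,0.0015,0.0042,0.0,0.0,0.0],[1,0.0,0.0015,0.0042,0.0,0.0,0.0],[1,0.0,0.0016,0.0043,0.0,0.0,0.0]]
```

Request:
jog_arm --pt "1 0 0.0016 0.0044 0 0 0" --pt "1 0 0.0016 0.0044 0 0 0" --pt "1 0 0.0016 0.0044 0 0 0" --pt "1 0 0 0 0 0 -0.2" --pt "1 0 0 0 0 0 0" --pt "1 0 0 0 0 0 0"

```text
time_s: 8.33
tool_pos: [0.4779, 0.0064, 0.1985]
tool_rot: [-160.0, 0.1, -98.9]
force: [0.3, -0.5, -3.4]
grip_width: 0.0218
```

Request:
jog_arm --pt "1 0 -0.0038 0.0014 0 0 0.2" --pt "1 0 -0.0038 0.0014 0 0 0.2" --pt "1 0 -0.0038 0.0014 0 0 0" --pt "1 0 -0.0038 0.0014 0 0 0" --pt "1 0 -0.0038 0.0014 0 0 0" --pt "1 0 -0.0038 0.0014 0 0 0" --pt "1 0 -0.0038 0.0014 0 0 0" --pt "1 0 -0.0038 0.0014 0 0 0" --pt "1 0 -0.0038 0.0014 0 0 0" --pt "1 0 -0.0038 0.0014 0 0 0" --pt "1 0 -0.0038 0.0014 0 0 0" --pt "1 0 -0.0038 0.0014 0 0 0"

```text
time_s: 9.33
tool_pos: [0.5261, -0.0016, 0.1982]
tool_rot: [-160.1, 0.2, -99.3]
force: [-3.2, 0.3, -2.8]
grip_width: 0.0219
```

```bash
cat > chk.py <<'E'
from kin import *
np.set_printoptions(precision=4,suppress=True)
p,r,o=here(); G=r.as_matrix()[:,2]*.164+p
X=np.array([np.cos(np.radians(-9)),np.sin(np.radians(-9)),0]);Y=np.array([-X[1],X[0],0]);W=np.array([.610,-.0115,0])
print('rackpos',(G-W)@X,(G-W)@Y,'Gz',G[2],'F rack',o['force']@X,o['force']@Y,o['force'][2],'tq',o['wrist_torque'],o['tool_rot'],'q',o['qpos'])
E
cat > look.py <<'E'
from chk import *
import sys
c='wrist'; q=cams.camera_params(c); im,d=cams.read_camera(c)
P=cloud(q,d,np.ones(d.shape,bool)); Q=P-W; rx,ry,z=Q@X,Q@Y,Q[:,2]
for o in outline_of(c,'jar1'):
    A=cloud(q,d,o['pixels'])-W; A=A[abs(A[:,2]-.082)<.006]
    if len(A)>100:
        (cx,cy),rad=cv2.minEnclosingCircle(np.c_[A@X,A@Y].astype(np.float32)*1000); print('jar',round(o['conf'],2),len(A),'x %.1f y %.1f r %.1f z %.1f'%(cx,cy,rad,1000*np.median(A[:,2])),im[o['pixels']].mean(0).astype(int))
m=(z>.006)&(z<.02)&(abs(ry)<.14)&(rx<.04)&(rx>-.06)
b=np.array([(y,np.percentile(rx[m&(abs(ry-y)<.005)],97)) for y in np.arange(-.13,.131,.01) if (m&(abs(ry-y)<.005)).sum()>10])
if len(b)>4: f=np.polyfit(b[:,0],b[:,1],1); print('bar edge',f[1],'slope',np.degrees(f[0]))
if len(sys.argv)>1: save(sys.argv[1],im)
E
python3 look.py
```

```text
rackpos -0.028489110042575986 -0.0031469344860898755 Gz 0.04399829051827417 F rack -3.239024230464983 -0.16379438376816766 -2.8488282156855287 tq [ 0.2069  1.2927 -0.0271] [-160.0525    0.1955  -99.3044] q [  34.5422   13.3149  -41.5161  120.5087   25.5983   32.2523 -123.7587]
jar 0.74 6366 x 30.9 y -35.0 r 21.3 z 82.2 [172 157 147]
jar 0.71 5946 x 30.1 y 82.6 r 32.7 z 82.1 [154 140 129]
jar 0.68 6013 x 29.7 y -85.8 r 31.5 z 82.2 [149 135 125]
jar 0.56 6315 x 30.8 y 30.9 r 21.3 z 82.1 [168 153 142]
bar edge -0.005875349004725883 slope -0.029719936529520204
```

Request:
jog_arm --pt "1 0 -0.0019 0.0007 0 0 0" --pt "1 0 -0.0019 0.0007 0 0 0" --pt "1 0 -0.0019 0.0007 0 0 0" --pt "1 0 -0.0019 0.0007 0 0 0" --pt "1 0 -0.0019 0.0007 0 0 0" --pt "1 0 -0.0019 0.0007 0 0 0" --pt "1 0 -0.0009 0.0003 0 0 0" --pt "1 0 0 0 0 0 0"

```text
time_s: 10.1
tool_pos: [0.5392, -0.0038, 0.1985]
tool_rot: [-160.0, 0.2, -99.3]
force: [-1.3, 0.3, -3.7]
grip_width: 0.0218
```

Request:
jog_arm --pt "1 0 -0.0005 0.0002 0 0 0" --pt "1 0 -0.0005 0.0002 0 0 0" --pt "1 0 0 0 0 0 0"

```text
time_s: 10.35
tool_pos: [0.54, -0.0038, 0.1985]
tool_rot: [-160.0, 0.2, -99.3]
force: [-3.2, 0.6, -2.2]
grip_width: 0.022
```

Request:
jog_arm --pt "1 0 -0.0005 0.0002 0 0 0" --pt "1 0 -0.0005 0.0002 0 0 0" --pt "1 0 0 0 0 0 0"

```text
time_s: 10.6
tool_pos: [0.5411, -0.0039, 0.1985]
tool_rot: [-160.0, 0.2, -99.3]
force: [-3.0, 0.3, -1.8]
grip_width: 0.0216
```

```bash
python3 chk.py
```

```text
rackpos -0.013107554247842598 -0.003049942149487025 Gz 0.044386081908763364 F rack -3.0473441927693266 -0.14977436617910525 -1.8305493080113255 tq [ 0.246   1.2625 -0.0889] [-159.9908    0.2084  -99.3006] q [  33.777    15.0742  -40.7911  118.583    26.9116   32.8502 -124.2634]
```

Request:
jog_arm --pt "1 0 -0.0005 0.0002 0 0 0" --pt "1 0 -0.0005 0.0002 0 0 0" --pt "1 0 0 0 0 0 0"

```text
time_s: 10.85
tool_pos: [0.5416, -0.0039, 0.1981]
tool_rot: [-160.1, 0.2, -99.3]
force: [-7.1, 0.9, 1.1]
grip_width: 0.022
```

Request:
jog_arm --pt "1 0 -0.0005 0.0002 0 0 0" --pt "1 0 -0.0005 0.0002 0 0 0" --pt "1 0 0 0 0 0 0"

```text
time_s: 11.1
tool_pos: [0.542, -0.0038, 0.1979]
tool_rot: [-160.2, 0.1, -99.3]
force: [-9.1, 1.5, 3.6]
grip_width: 0.0213
```

```bash
python3 chk.py
```

```text
rackpos -0.01287785506090728 -0.0030286313339173677 Gz 0.04355007979483266 F rack -9.236371830039012 0.08114833760615939 3.5886797669920165 tq [ 0.1888  2.3749 -0.0801] [-160.2125    0.1298  -99.3003] q [  33.6488   15.3044  -40.731   118.3916   27.0355   33.1229 -124.331 ]
```

```bash
python3 look.py w5.png
```

```text
rackpos -0.01287785506090728 -0.0030286313339173677 Gz 0.04355007979483266 F rack -9.236371830039012 0.08114833760615939 3.5886797669920165 tq [ 0.1888  2.3749 -0.0801] [-160.2125    0.1298  -99.3003] q [  33.6488   15.3044  -40.731   118.3916   27.0355   33.1229 -124.331 ]
jar 0.85 8277 x 41.1 y 78.5 r 36.8 z 82.0 [133 121 110]
jar 0.79 8872 x 45.8 y -35.3 r 21.5 z 82.1 [154 141 130]
jar 0.77 8464 x 41.2 y -82.9 r 35.4 z 82.1 [129 117 106]
jar 0.56 8840 x 46.0 y 31.2 r 21.6 z 82.1 [150 136 126]
bar edge 0.02496927088689323 slope -0.20851213711435726
```

View pics/w5.png

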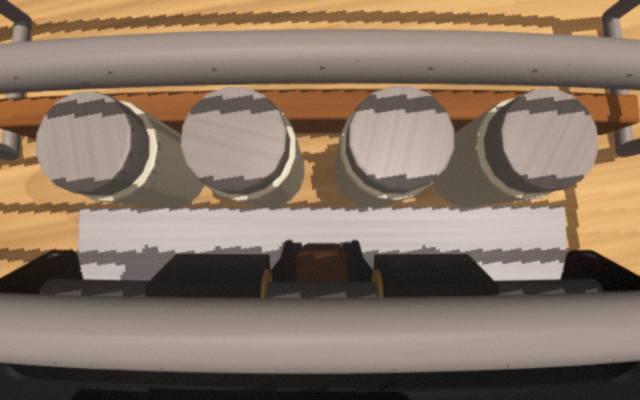

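Request:
jog_arm --pt "1 0 -0.0009 0.0003 0 0 0" --pt "1 0 0 0 0 0 0.5" --pt "1 0 0 0 0 0 0.3" --pt "1 0 0 0 0 0 0"

```text
time_s: 11.53
tool_pos: [0.5423, -0.0037, 0.198]
tool_rot: [-160.3, 0.3, -99.9]
force: [-15.4, 1.7, 9.2]
grip_width: 0.0221
```

```bash
python3 chk.py
```

```text
rackpos -0.012757443937092477 -0.0030056943982729014 Gz 0.0435720820209301 F rack -15.509845159295535 -0.7551582843112592 9.243851375704367 tq [0.2268 3.0588 0.5349] [-160.2801    0.2847  -99.9367] q [  33.4599   15.3277  -40.5822  118.3152   27.043    33.2478 -125.0211]
```

Request:
jog_arm --pt "1 0 0 0 0 0 -0.5" --pt "1 0 0 0 0 0 -0.5" --pt "1 0 0 0 0 0 -0.6" --pt "1 0 0 0 0 0 0"

```text
time_s: 11.87
tool_pos: [0.5424, -0.0039, 0.198]
tool_rot: [-160.3, -0.1, -98.6]
force: [-15.8, 2.3, 9.7]
grip_width: 0.0222
```

```bash
python3 chk.py
```

```text
rackpos -0.012659789235727123 -0.0030552978617098816 Gz 0.04359767073865184 F rack -15.916525540908552 -0.1894667684224923 9.741399391224284 tq [ 0.5954  2.8697 -0.5588] [-160.2891   -0.1261  -98.648 ] q [  33.7469   15.3947  -40.8575  118.2935   27.0989   33.2692 -123.6587]
```

Request:
jog_arm --pt "1 0 0 0 0 0 0.5" --pt "1 0 0 0 0 0 0.3" --pt "1 0 0 0 0 0 0" --pt "1 0 0 0 0 0 0"

```text
time_s: 12.2
tool_pos: [0.5424, -0.0038, 0.198]
tool_rot: [-160.3, 0.1, -99.2]
force: [-15.7, 0.9, 10.3]
grip_width: 0.0217
```

```bash
cat > jars.py <<'E'
from chk import *
# lid circle fit with known radius 21.4 (robust) from wrist depth
c='wrist'; q=cams.camera_params(c); im,d=cams.read_camera(c)
Q=cloud(q,d,np.ones(d.shape,bool))-W; m=abs(Q[:,2]-.082)<.004; A=np.c_[Q@X,Q@Y][m]*1000
for y0 in (93,31,-35,-96):
    B=A[(abs(A[:,1]-y0)<32)&(abs(A[:,0]-45)<40)]
    g=np.zeros((160,160),np.uint8); ij=np.round(B-[-35,y0-80]).astype(int); ij=ij[((ij>=0)&(ij<160)).all(1)]; g[ij[:,0],ij[:,1]]=1
    g=cv2.morphologyEx(g,cv2.MORPH_CLOSE,np.ones((3,3)))
    k=np.zeros((61,61),np.float32); cv2.circle(k,(30,30),21,1,-1); ring=np.zeros((61,61),np.float32); cv2.circle(ring,(30,30),24,1,-1); k=k-.7*(ring-k)
    s=cv2.GaussianBlur(cv2.filter2D(g.astype(np.float32),-1,k),(3,3),0); i=np.unravel_index(s.argmax(),s.shape); print('jar x %d y %d score %.0f'%(i[0]-35,i[1]+y0-80,s.max()),'back edge',np.percentile(B[abs(B[:,1]-(i[1]+y0-80))<4,0],[2,98]))
E
python3 jars.py
```

```text
rackpos -0.01264136192903827 -0.0030067229932266844 Gz 0.04360241783552096 F rack -15.627644033568695 -1.5522221543030497 10.284440437934709 tq [0.4401 2.9707 0.2726] [-160.2699    0.0575  -99.2441] q [  33.5977   15.362   -40.7204  118.305    27.0964   33.2498 -124.3142]
jar x 46 y 93 score 1281 back edge [25.374  65.8357]
jar x 46 y 31 score 1296 back edge [25.6567 65.4847]
jar x 46 y -35 score 1297 back edge [25.7238 65.6158]
jar x 46 y -96 score 1277 back edge [25.612  65.7826]
```

Request:
jog_arm --pt "1 0 0 0 0 0 0" --pt "1 0 0.0009 -0.0003 0 0 0" --pt "1 0 0.0019 -0.0007 0 0 0" --pt "1 0 0.0028 -0.001 0 0 0" --pt "1 0 0.0056 -0.0023 0 0 0" --pt "1 0 0.0066 -0.0027 0 0 0" --pt "1 0 0.0066 -0.0027 0 0 0" --pt "1 0 0.0066 -0.0027 0 0 0" --pt "1 0 0.0066 -0.0027 0 0 0" --pt "1 0 0.0066 -0.0027 0 0 0" --pt "1 0 0.0066 -0.0027 0 0 0" --pt "1 0 0 0 0 0 0"

```text
time_s: 13.25
tool_pos: [0.4885, 0.0046, 0.2]
tool_rot: [-160.1, 0.1, -99.3]
force: [-0.0, 0.5, -3.0]
grip_width: 0.0217
```

```bash
cat > bar.py <<'E'
from chk import *
c='wrist'; q=cams.camera_params(c); im,d=cams.read_camera(c)
for l in landmark_of(c,'straightedge')[:1]: print('SE',l['conf'],onz(q,l['position'],G[2]-.044)[0])
for o2 in outline_of(c,'straightedge')[:1]:
    P=cloud(q,d,o2['pixels']); zb=G[2]-.030; s=P[abs(P[:,2]-zb)<.008]
    A=np.c_[s[:,:2],np.ones(len(s))]; print('slope',np.linalg.lstsq(A,s[:,2],rcond=None)[0][:2],'z',np.median(s[:,2]),cv2.minAreaRect((s[:,:2]*1000).astype(np.float32)))
E
python3 bar.py; python3 - <<'E'
from chk import *
np.set_printoptions(precision=4,suppress=True)
im,d=cams.read_camera('top');q=cams.camera_params('top')
for o2 in outline_of('top','mat')[:1]: print(o2['conf'],cv2.minAreaRect((onz(q,np.argwhere(o2['pixels']),.003)[:,:2]*1000).astype(np.float32)))
im,d=cams.read_camera('scene');q=cams.camera_params('scene')
for o2 in outline_of('scene','mat')[:1]: print(o2['conf'],cv2.minAreaRect((onz(q,np.argwhere(o2['pixels']),.003)[:,:2]*1000).astype(np.float32)))
E
```

```text
rackpos -0.06661673749758684 -0.003039644545782967 Gz 0.04583043039239465 F rack -0.12085205535290888 0.4756872179341222 -3.0125495760875944 tq [0.146  0.7062 0.0147] [-160.0662    0.1304  -99.2802] q [  36.7827    8.2793  -43.7252  125.1693   20.9933   31.0138 -121.3453]
SE 0.65 [ 0.5535 -0.0088  0.0018]
slope [-0.0021  0.0017] z 0.016632353403481154 ((556.6022338867188, -6.232879638671875), (300.6678466796875, 44.21842575073242), 80.77771759033203)
rackpos -0.06441047933203643 -0.002913487133747232 Gz 0.04656082469419892 F rack -0.13779500461213082 -0.08939757426321857 -2.56189505348358 tq [0.1753 0.6144 0.0342] [-159.9389    0.2003  -99.3023] q [  36.7472    8.4133  -43.6508  124.9764   21.0949   30.9679 -121.3873]
0.66 ((454.99517822265625, -46.32118225097656), (63.86185836791992, 343.1761779785156), 2.004845142364502)
0.86 ((457.77923583984375, -68.39808654785156), (60.41864776611328, 297.4305419921875), 2.721240758895874)
```

```bash
python3 - <<'E'
from chk import *
print('--')
T=np.array([.4455,-.0478,.0585]); q,e,a=ik(tcp(T,3,20),tool(3,20),o['qpos']);print(q,e)
p,r=rows(p,r,p+np.array([0,0,.012]),r,1,n=2)
p,r=rows(p,r,tcp(T,3,20),tool(3,20),1,n=8)
E
```

```text
rackpos -0.06448204055246683 -0.0027206006149328586 Gz 0.04625489217187326 F rack 0.6920330887738518 -0.04806279462245823 -3.0190381575812557 tq [ 0.1233  0.6882 -0.025 ] [-159.9879    0.2266  -99.3009] q [  36.728     8.469   -43.6417  124.9575   21.0867   30.9852 -121.3855]
--
[ 31.4641  -8.1119 -25.1686 136.7843 -12.5323  31.3314 -71.4661] 0.000515231858907834
2
[[1,-0.0,-0.0021,-0.0056,0.0,0.0,0.0],[1,-0.0,-0.002,-0.0057,0.0,0.0,0.0]]
8
[[1,0.0088,0.0106,-0.0039,-0.0,-0.5,-1.5],[1,0.0085,0.0109,-0.004,-0.0,-0.5,-1.4],[1,0.0082,0.0111,-0.0041,-0.0,-0.5,-1.5],[1,0.0079,0.0113,-0.0042,-0.0,-0.5,-1.4],[1,0.0076,0.0114,-0.0042,-0.0,-0.5,-1.5],[1,0.0072,0.0116,-0.0043,-0.0,-0.5,-1.4],[1,0.0069,0.0118,-0.0044,-0.0,-0.5,-1.5],[1,0.0066,0.0121,-0.0044,-0.0,-0.5,-1.4]]
```

Request:
jog_arm --pt "1 0 -0.002 -0.0056 0 0 0" --pt "1 0 -0.002 -0.0056 0 0 0" --pt "1 0.0088 0.0106 -0.0039 0 -0.5 -1.5" --pt "1 0.0085 0.0109 -0.004 0 -0.5 -1.4" --pt "1 0.0082 0.0111 -0.0041 0 -0.5 -1.5" --pt "1 0.0079 0.0113 -0.0042 0 -0.5 -1.4" --pt "1 0.0076 0.0114 -0.0042 0 -0.5 -1.5" --pt "1 0.0072 0.0116 -0.0043 0 -0.5 -1.4" --pt "1 0.0069 0.0118 -0.0044 0 -0.5 -1.5" --pt "1 0.0066 0.0121 -0.0044 0 -0.5 -1.4" --pt "1 0 0 0 0 0 0" --pt "1 0 0 0 0 0 0"

```text
time_s: 14.6
tool_pos: [0.3891, -0.0509, 0.2131]
tool_rot: [-159.9, -0.1, -87.1]
force: [0.4, 0.5, -2.8]
grip_width: 0.0223
```

```bash
python3 bar.py; python3 - <<'E'
from chk import *
c='wrist'; q=cams.camera_params(c); im,d=cams.read_camera(c)
save('w6.png',im)
c3,s3=np.cos(np.radians(3)),np.sin(np.radians(3)); U=np.array([c3,s3]);V=np.array([-s3,c3]);O=np.array([.455,-.0473])
g=im.astype(int).sum(2); 
rc=np.argwhere(np.ones(g.shape,bool)); 
P=onz(q,rc,.003)[:,:2]-O; u,v=P@U,P@V; dk=(g.ravel()<110)
e=[]
for v0 in np.arange(-.16,.161,.02):
    k=(abs(v-v0)<.004)&(u>.0)&(u<.06)&dk&(rc[:,0]<245)
    if k.sum()>3: e.append((v0,u[k].max()))
e=np.array(e); print('mat front',e)
for u0 in (.02,.028):
    k=(abs(u-u0)<.003)&dk&(abs(v)<.19)&(rc[:,0]<245); print('mat v',u0,v[k].min() if k.any() else 0,v[k].max() if k.any() else 0)
m=cloud(q,d,np.ones(d.shape,bool)); z=m[:,2]; b=m[abs(z-(G[2]-.030))<.006][:,:2]-O; ub,vb=b@U,b@V
print('bar front',[(round(v0,2),round(float(np.percentile(ub[(abs(vb-v0)<.005)&(ub<.05)],97)),4)) for v0 in (-.13,-.1,-.07,-.05,.05,.07,.1,.13)])
k=(ub>.012)&(ub<.022); print('bar v',np.percentile(vb[k],[0.5,99.5]))
E
```

```text
rackpos -0.15677422830118504 -0.06209390819692884 Gz 0.05906029445255501 F rack 0.2685450198100319 0.5659761829579633 -2.8161737288555604 tq [ 0.0016  0.6202 -0.0041] [-159.9014   -0.078   -87.1115] q [ 45.4767  -8.9084 -38.1342 136.4621 -16.7482  31.6677 -67.5476]
SE 0.72 [ 0.4548 -0.0489  0.0151]
slope [ 0.0001 -0.002 ] z 0.029967526644709863 ((458.5074157714844, -47.92974853515625), (44.19770431518555, 301.0333557128906), 2.901721477508545)
rackpos -0.15600697326433757 -0.060979781135517316 Gz 0.05911190177643105 F rack -0.6605985914633612 -0.20687736944654775 -2.3670752710003873 tq [ 0.0132  0.6877 -0.0065] [-159.8877   -0.0292  -86.977 ] q [ 45.451   -8.7796 -38.2167 136.3649 -16.7338  31.6499 -67.5356]
mat front [[-0.02    0.0043]
 [-0.      0.003 ]
 [ 0.02    0.0293]
 [ 0.14    0.0305]
 [ 0.16    0.0298]]
mat v 0.02 0 0
mat v 0.028 -0.16372807034621112 0.1658043044197058
bar front [(-0.13, 0.0253), (-0.1, 0.0253), (-0.07, 0.0258), (-0.05, 0.0259), (0.05, 0.0257), (0.07, 0.0257), (0.1, 0.0253), (0.13, 0.025)]
bar v [-0.1479  0.148 ]
```

View pics/w6.png

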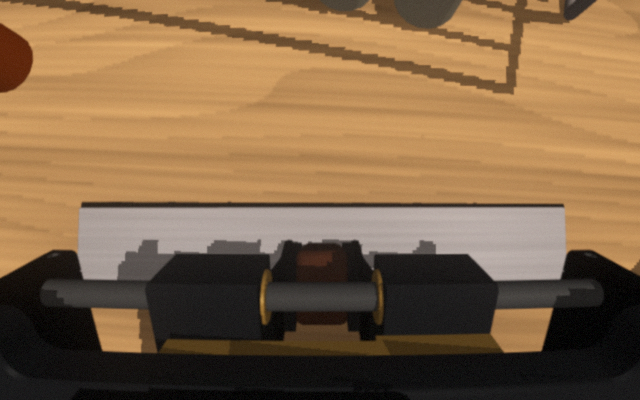

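Request:
jog_arm --pt "1 0 0.0023 0.0034 0 0 0" --pt "1 0 0.0013 0.0037 0 0 0" --pt "1 0 0.0013 0.0036 0 0 0" --pt "1 0 0 0 0 0 0"

```text
time_s: 15.13
tool_pos: [0.3882, -0.0506, 0.2003]
tool_rot: [-160.0, 0.0, -87.0]
force: [-0.6, 0.5, -3.3]
grip_width: 0.0219
```

Request:
jog_arm --pt "1 0 0.0003 0.0009 0 0 0" --pt "1 0 0 0 0 0 0"

```text
time_s: 15.3
tool_pos: [0.3884, -0.0506, 0.2001]
tool_rot: [-160.0, 0.0, -87.0]
force: [-5.9, 0.9, 9.8]
grip_width: 0.022
```

Request:
jog_arm --pt "1 0 0.0003 0.0009 0 0 0" --pt "1 0 0 0 0 0 0"

```text
time_s: 15.47
tool_pos: [0.3887, -0.0506, 0.2]
tool_rot: [-160.0, -0.0, -87.0]
force: [-15.1, 2.6, 22.2]
grip_width: 0.0219
```

Request:
jog_arm --pt "1 0 -0.0005 -0.0014 0 0 0" --pt "1 0 0 0 0 0 0" --pt "0.6 0 0 0 0 0 0" --pt "0.3 0 0 0 0 0 0" --pt "0 0 0 0 0 0 0" --pt "0 0 0 0 0 0 0" --pt "0 0 0 0 0 0 0" --pt "0 0 0 0 0 0 0"

```text
time_s: 16.13
tool_pos: [0.3883, -0.0508, 0.2004]
tool_rot: [-160.0, -0.0, -87.0]
force: [-0.5, 0.2, 0.0]
grip_width: 0.0541
```

Request:
jog_arm --pt "0 0 -0.002 -0.0056 0 0 0" --pt "0 0 -0.004 -0.011 0 0 0" --pt "0 0 -0.004 -0.011 0 0 0" --pt "0 0 -0.004 -0.011 0 0 0" --pt "0 0 -0.004 -0.011 0 0 0" --pt "0 0 -0.006 -0.011 0 0 0" --pt "0 0 -0.006 -0.011 -2 0 0" --pt "0 0 -0.008 -0.011 -2 0 0" --pt "0 0 -0.008 -0.011 -2 0 0" --pt "0 0 0 0 0 0 0" --pt "0 0 0 0 0 0 0"

```text
time_s: 17.05
tool_pos: [0.4011, -0.0501, 0.3042]
tool_rot: [-165.8, -0.0, -87.0]
force: [0.2, -0.6, -0.2]
grip_width: 0.087
```

```bash
python3 - <<'E'
from chk import *
c='wrist'; q=cams.camera_params(c); im,d=cams.read_camera(c); save('w7.png',im)
for n,z in (('straightedge',.003),('mat',0)):
    for l in landmark_of(c,n)[:1]: print(n,l['conf'],onz(q,l['position'],z)[0])
    for o2 in outline_of(c,n)[:1]:
        zz=.017 if n!='mat' else .003
        A=cloud(q,d,o2['pixels']); s=A[abs(A[:,2]-zz)<.006] if n!='mat' else onz(q,np.argwhere(o2['pixels']),.003)
        print(cv2.minAreaRect((s[:,:2]*1000).astype(np.float32)))
Q=cloud(q,d,np.ones(d.shape,bool))-W; A=np.c_[Q@X,Q@Y][abs(Q[:,2]-.082)<.004]*1000
for o2 in outline_of(c,'jar1'):
    B=cloud(q,d,o2['pixels'])-W; B=B[abs(B[:,2]-.082)<.004]; 
    if len(B)>50: print('jar',np.percentile(B@X,[1,99]),np.percentile(B@Y,[1,99]))
E
```

```text
rackpos -0.16105720044616031 -0.06253742982181977 Gz 0.1451944139917889 F rack 0.2800697408686488 -0.5540872569743487 -0.15272235935031755 tq [ 0.0243  0.3915 -0.0238] [-165.8472   -0.0342  -87.009 ] q [ 45.7344 -14.3735 -36.4182 127.2348 -14.6595  51.2826 -69.9681]
straightedge 0.65 [ 0.4553 -0.0506  0.003 ]
((454.1390380859375, -47.48164367675781), (50.16992950439453, 300.1318359375), 3.032656192779541)
((455.7586364746094, -47.81547546386719), (63.10006332397461, 340.1213073730469), 2.855926036834717)
jar [-0.0809 -0.0429] [0.1842 0.2047]
```

View pics/w7.png

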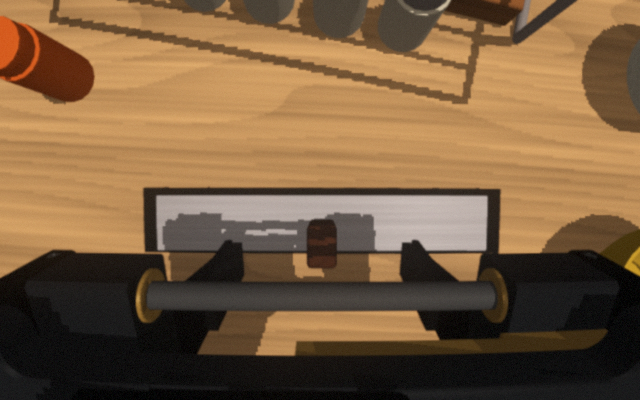

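```bash
python3 - <<'E'
from chk import *
for c in ('top','scene'):
    q=cams.camera_params(c); im,d=cams.read_camera(c)
    for o2 in outline_of(c,'jar1'):
        B=cloud(q,d,o2['pixels'])-W; B=B[abs(B[:,2]-.082)<.005]
        if len(B)>20 and abs((B@Y).mean())<.15: print(c,'jar x',np.percentile(B@X,[2,98]),'y',(B@Y).mean(),len(B))
    save('end_%s.png'%c,im)
cv2.imwrite('pics/end.png',cv2.resize(cv2.imread('pics/end_scene.png')[120:320,220:460],None,fx=3,fy=3,interpolation=cv2.INTER_CUBIC))
E
```

```text
rackpos -0.16259218613313128 -0.06272548880217962 Gz 0.1436572187450774 F rack 0.23010821578807253 0.3406678703047793 -0.14031251709773876 tq [ 0.0157  0.2879 -0.0178] [-166.0384    0.0179  -87.0415] q [ 45.7225 -14.3304 -36.4137 127.3654 -14.6247  51.313  -70.0076]
top jar x [0.0245 0.0637] y -0.035307915074471924 114
top jar x [0.0253 0.0616] y 0.09189795575639988 96
top jar x [0.0255 0.0595] y -0.0956449921042039 96
top jar x [0.0248 0.0628] y 0.0306070182026255 122
scene jar x [0.0305 0.0662] y -0.0973703275428103 143
scene jar x [0.0421 0.0657] y 0.0275507372977697 94
scene jar x [0.0294 0.0665] y 0.09123587400793048 123
scene jar x [0.0294 0.0667] y -0.03688083453870437 134
scene jar x [-0.0416  0.1608] y 0.09133777329258418 55
```

View pics/end.png

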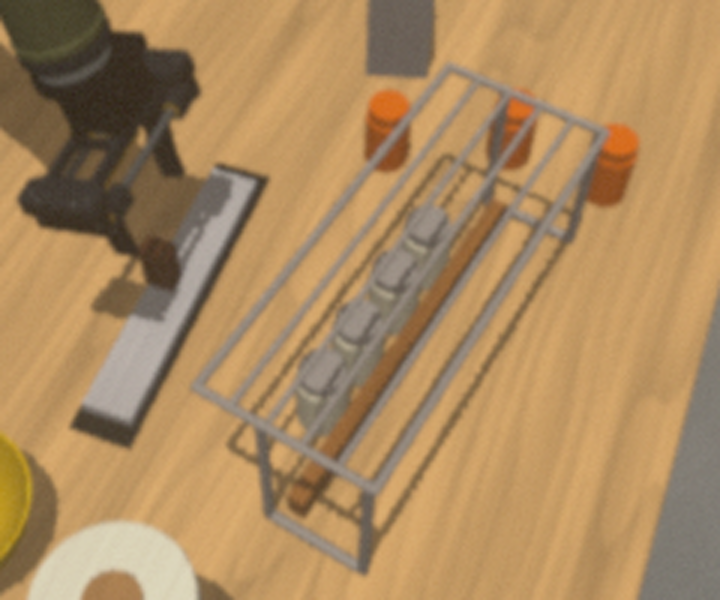

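All four jars stand in a line against the batten (pixels about (427,225) to (322,375)), and the bar lies on its mat. The gripper is open and clear of everything.

```bash
python3 -c "
from cell import env,status
print(status.get_obs()['time_s']); print(env.sign_off())"
```

```text
17.55
the job is handed in; nothing more can be done
None
```

The four jars stand upright in a straight line against the batten, and the straightedge is back on its mat, released. I handed the job in at 17.6 s of the 61 s allowed.

- **Pushing:** I felt the batten about 6 mm behind slot_front. I pressed with about 16 N, rocking the yaw about 0.7° each way.
- **Jars:** while I was pressing, the wrist camera put all four jar centres 46 mm behind the front wire, within about 0.5 mm, which matches contact with the batten. After I backed off, the top and scene cameras showed them still upright and in line.
- **Straightedge:** its centre is within about 2 mm of the mat's and its angle within 0.2°. The two mat readings differ by 1 to 3 mm.

Some things did not go as advised or as planned:
- **Lean:** the 30° to 45° lean was out of reach at the mat because of joint 4's range, so I gripped and pushed at 20°. The batten's near position left about 16 mm to the front wire by calculation, and I saw and felt no contact with it.
- **Joint 2:** on the way in it read -17.305° for a moment, against its limit of -17.29°.
- **Putting down:** one step too many pressed the bar on the mat with about 27 N before I eased off.
- **Bystanders:** I did not measure the grater, bowl and paper roll again at the end. The arm passed above the bowl and roll only on the way in.

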